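Seat the deep-well block in the plate incubator and latch its door

TASK

Push the deep-well block on the incubator's deck fully home into its corner stops, so that it sits square against both the rear and the left stop bar. Then push the incubator's door shut until its sprung latch tongue snaps in behind the striker pin and holds the door. Push gently, do not slam the door, and leave the other things on the bench where they stand.

Things in the scene. Friction and masses are not known exactly. Their poses are not given: they have to be found in the camera images.
- incubator: Benchtop plate incubator, fixed to the bench: white base 190 x 276 mm, clear acrylic hood with an open front and a clear door. Origin: centre of its underside, on the bench; x points from the front opening to the back, y to the left seen from the front, z up. Two steel stop bars 14 mm high stand on its deck, one along the back, one along the left.
- door (a joint): Angle of the door about its upright hinge at the front left, rad: 0 shut, grows as it opens towards the robot; starts well open (1.65 to 1.95), stays where it is left. Latched it rests at 0 to 0.006; it can be pressed to -0.012, its firm stop. A soft seal pushes back over the last 5 mm.
- tongue (a joint): Sprung latch tongue on the door, m: 0 out, 0.012 pushed into its lock case. As the door shuts, from about 0.06 rad its sloped nose is pressed in some 7 mm by the striker pin (7 to 16 N at push_spot); at about 0.01 rad it snaps out behind the pin and the force drops away, then rises again on the seal and steeply at the stop. Unless it has snapped, nothing holds the door.
- door_hinge (a point): Point on the door's hinge line, 150 mm above the bench. The clear panel is 8 mm thick, centred on the hinge line, reaches from 4 to 278 mm from it and from 64 to 266 mm above the bench. Opened by an angle a, it runs from the hinge along (-sin a, -cos a) in the incubator's x, y; its outer face looks along (-cos a, sin a).
- push_spot (a point): Plain spot on the door's outer face above the lock case: 235 mm from the hinge line, 215 mm above the bench. The grey lock case below it (48 x 44 mm, 128 to 172 mm above the bench) stands 30 mm out of the face, with a thumb tab on top up to 178 mm.
- tongue_tip (a point): Tip of the tongue's nose, out of the door's free edge, 150 mm above the bench.
- striker (a point): Middle of the upright steel striker pin, 8 mm thick, 48 mm tall, right of the opening, 150 mm above the bench. It is held by two ears on the hood's right wall (124 to 176 mm above the bench) that stand 6 mm past the pin to the front and 7 mm to the right.
- home (a point): Where the block's centre is when the block is seated against both stops; its axes are the incubator's.
- block_centre (a point): Centre (half-way up) of the deep-well block: white plastic, 85 mm along its x, 127 mm along its y, 32 mm high, 24 round plugs in its sealing mat, 0.14 to 0.28 kg. It lies loose on the deck, its x axis within 0.13 rad of the incubator's, 10 to 30 mm too far to the front and 7 to 27 mm too far to the right.
- block: The same block; origin at the centre of its underside.
- bottle: Bystander: amber jar with white cap, 68 mm across, 150 mm high; origin under its centre.
- beaker: Bystander: glass beaker, 72 mm across, 95 mm high; origin under its centre.
- tipbox: Bystander: grey and white pipette-tip box, 122 x 84 x 72 mm; origin under its centre.
- deck_front (a point): Middle of the deck's front edge, in the plane of the hood's opening: 85 mm in front of the incubator's origin, 60 mm above the bench; deck and the 15 mm sill before it are level. Inside, the hood is 260 mm wide (130 mm each side of this point), 202 mm high under its roof (roof top 270 mm above the bench) and free for 139 mm back to an air duct: reach in with a tool tilted forward.
Things that resemble listed ones, but are neither listed nor needed, are in the scene too. Of the things that look like the block, the largest one is meant.

How it is judged:
By the outcome, as a careful person would: the job done as asked, in the order asked, and still so for the second after the job is handed in, with the robot touching nothing.
It also fails if it takes over 72 s, if anything falls off the work surface, if the arm or the gripper's body presses on something with over 40 N, if the wrist force passes 120 N, or if a joint passes its speed limit or range.

ROBOT

A 6-joint arm with a two-finger parallel gripper is mounted at the origin on the work surface. World frame = base frame: x ahead of the robot, y to its left, z up, the work surface at z = 0. Lengths are in m, angles in rad, forces in N, time in s.
With the tool pointing down it reaches from about 0.375 to 0.9 m from the base axis. Payload 3.1 kg.
Tool frame: the origin (TCP) lies midway between the tips of the shut fingers; the grasp point (between the pads) lies 19 mm behind it (manip.hold_point_z is the distance from the TCP to the grasp point, in m); z points along the fingers, y is the direction in which the jaws open and shut (so a half turn about z gives the same grasp; the last joint's range is limited). The gripper opens to 85 mm and grips with 20 to 120 N. Pads are 22 mm wide; open, the fingers measure 114 mm over their backs; the gripper's body (76 mm by 85 mm) begins 54 mm behind the grasp point. The pads swing forward as they close: fully open they stand 13 mm farther back than shut.
Start: joints at [-1.399, 0.527, 1.433, -0, 1.181, -0.178], TCP at [0.215, -0.587, 0.231] pointing down, gripper open.
Joint ranges: [-3.08, 3.08], [-0.75, 2.2], [0.22, 2.44], [-1.43, 4.57], [0, 2.65], [-2.85, 2.85]. Speed limits (rad/s): [2.79, 2.79, 3.14, 3.14, 3.14, 3.14].

INTERFACE

Orientations are given as a unit quaternion [x, y, z, w].
In Python, from station import manip gives the robot as it stands.
- The arm moves only by the tool drive_tool, never from a script. Its argument "motion" is one flat list of numbers, 7 for each row, row after row: the shift along the tool's x, y, z in mm, then the turn, a rotation vector about the tool's x, y, z in degrees, then the finger opening in mm, from 0 to 85.4. A call has 1 to 8 rows; each row is the pose to reach, as a shift and turn from the pose measured when the call began, along the tool's axes at that moment; what a row does not reach only later rows make up. A row lasts 1/8 s, in which the tool goes at most 62.5 mm and 10.7 degrees, less where a joint would pass 70% of its speed; a pose out of reach is approached as far as the arm can. A call with a gripper value outside its range is refused whole. The fingers move at their own pace and stop on an object; "force" is the grip in N (left out, the last holds). Time passes only in rows, so rows that repeat a pose let the fingers close. It gives the time, the measured TCP pose, the force and the opening at its end, in the units of the state.
- manip.sense(): the state, without advancing time (a new reading comes with each control period).
- manip.snapshot(name): name is "scene" or "top"; returns a dict with "color" (420x560x3 uint8, red, green, blue), "fx", "fy", "cx", "cy" (pixels), "k1" (the pictures are not rectified: a ray, as slopes to the right and down, at radius r is drawn at 1 + k1 r^2 times it, then the intrinsics apply), "view" (4x4, takes a point from world to camera coordinates). Camera axes: x right, y up, looking along -z (the intrinsics and any distortion apply to the point x, -y, -z); pixel columns grow to the right and rows downward; lengths in m; the calibration is good to about 2 mm. A picture is of the moment at which its call begins. There is no depth.
- manip.sign_off(): hands the job in, once; it reports no verdict.
The state is a dict: "t": time; "q": joint angles; "qd": joint speeds; "tau": joint torques, N m; "tcp_pos": TCP position; "tool_rot": TCP orientation; "force": force on the tool from outside, world axes, zero at the start; "ft_torque": the same for the moment, N m; "finger_gap": opening from 0.0 (shut) to 1.0 (fully open).
Only numpy, scipy, OpenCV 4.12 (cv2) and the standard library are available. Lean on these libraries where they do the work, as an engineer would, in place of code of your own. Each camera call takes 0.05 s, during which the arm holds its last target.

## Working session

There is one attempt and no reset: what is moved stays moved. The work goes in short steps, Python scripts to look and compute and a tool call to move; the robot and the scene stay as the last step left them, time stands still between calls to the robot, and variables do not carry over. Pictures are saved under pics/ and viewed, and the job is handed in when it is done.

Besides the shell and the picture viewer there is one more tool, called as name(argument=value, ...), one argument or row to a line, values as JSON. drive_tool: Moves the arm, as the interface text tells. Its arguments: {"type":"object","properties":{"motion":{"type":"array","items":{"type":"number"}},"force":{"type":"number"}},"required":["motion"]}

```bash
ls -la; mkdir -p pics
python3 - <<'E'
from station import manip
import cv2
s=manip.sense();print({k:(v if not hasattr(v,'round') else v) for k,v in s.items()})
print(manip.hold_point_z)
for n in("scene","top"):
    d=manip.snapshot(n);cv2.imwrite(f"pics/{n}0.png",cv2.cvtColor(d["color"],cv2.COLOR_RGB2BGR))
    print(n,d["fx"],d["fy"],d["cx"],d["cy"],d["k1"]);print(d["view"])
E
```

```text
total 12
drwxr-xr-x  3 agent agent 4096 Dec  7 16:11 .
drwxr-xr-x 23 root  root  4096 Dec  7 16:11 ..
drwxr-xr-x  2 agent agent 4096 Dec  7 16:11 pics
{'t': 0.0, 'q': array([-1.39847301e+00,  5.28480258e-01,  1.43390388e+00, -5.35812209e-06,
        1.18140758e+00, -1.78494348e-01]), 'qd': array([ 4.10534042e-04,  6.98168489e-05, -9.03623648e-04,  1.74553316e-03,
       -2.33817953e-03,  5.03333536e-04]), 'tau': array([-8.32644673e-04, -4.42354345e+01, -1.78025436e+01, -1.35716355e-04,
        8.27031385e-03,  2.41525430e-05]), 'tcp_pos': array([ 0.21469523, -0.58620078,  0.23032447]), 'tool_rot': array([ 9.84654502e-01,  1.74511612e-01,  9.15237004e-07, -1.09953439e-03]), 'force': array([-0.20930292, -0.15398586, -0.04348439]), 'ft_torque': array([-0.01744578, -0.01474246,  0.00308177]), 'finger_gap': 0.996553369800436}
0.0187
scene 422.0782434365034 422.0782434365034 284.58415829169775 210.3454942386864 -0.13246839136299213
[[ 0.70746538 -0.70673793  0.00377243 -0.45117349]
 [ 0.66964449  0.67202142  0.31617001 -0.40862377]
 [-0.22598449 -0.22115315  0.94869505 -1.02953008]
 [ 0.          0.          0.          1.        ]]
top 394.322878000318 394.322878000318 288.61662792758955 208.51579232187268 -0.10188190326884393
[[-0.00294001 -0.99970893  0.02394591 -0.06473907]
 [ 0.99808518 -0.00145405  0.06183728 -0.6113262 ]
 [-0.06178446  0.02408187  0.99779895 -1.0952523 ]
 [ 0.          0.          0.          1.        ]]
```

View pics/scene0.png

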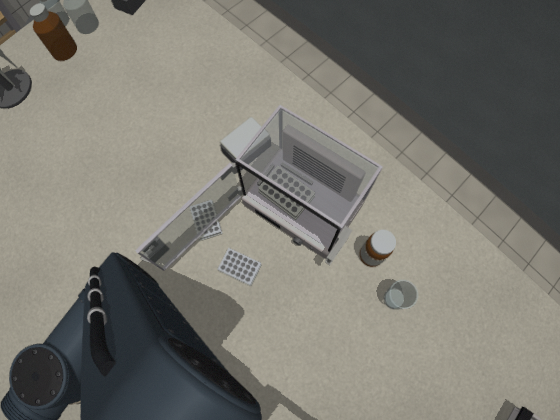

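View pics/top0.png

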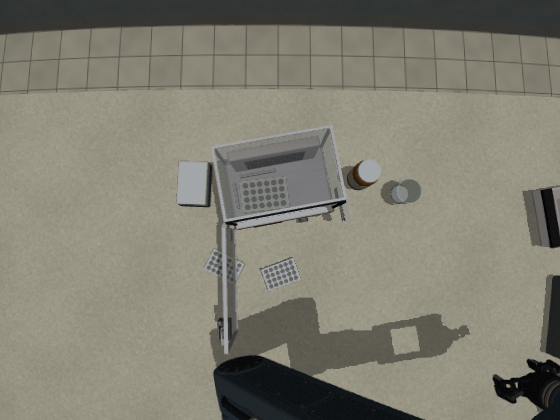

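The scene view shows the incubator at about (310,180) and the open door running from (240,170) to (150,255). Two plate-like objects lie on the bench at (205,215) and (240,265). The top view shows the block inside at (264,193), a tipbox at (193,184), a bottle at (366,173), a beaker at (402,193), and lookalike plates at (224,264) and (281,273). Next I'll zoom in.

Run:
```python
import cv2
a=cv2.imread("pics/top0.png")[110:360,170:430];cv2.imwrite("pics/topc.png",cv2.resize(a[:130,20:200],None,fx=4.4,fy=4.4,interpolation=cv2.INTER_CUBIC))
cv2.imwrite("pics/topd.png",cv2.resize(a[80:250,20:200],None,fx=3.5,fy=3.5,interpolation=cv2.INTER_CUBIC))
b=cv2.imread("pics/scene0.png")[95:275,130:390];cv2.imwrite("pics/scenec.png",cv2.resize(b,None,fx=3,fy=3,interpolation=cv2.INTER_CUBIC))
```

```text
(no output)
```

View pics/topc.png

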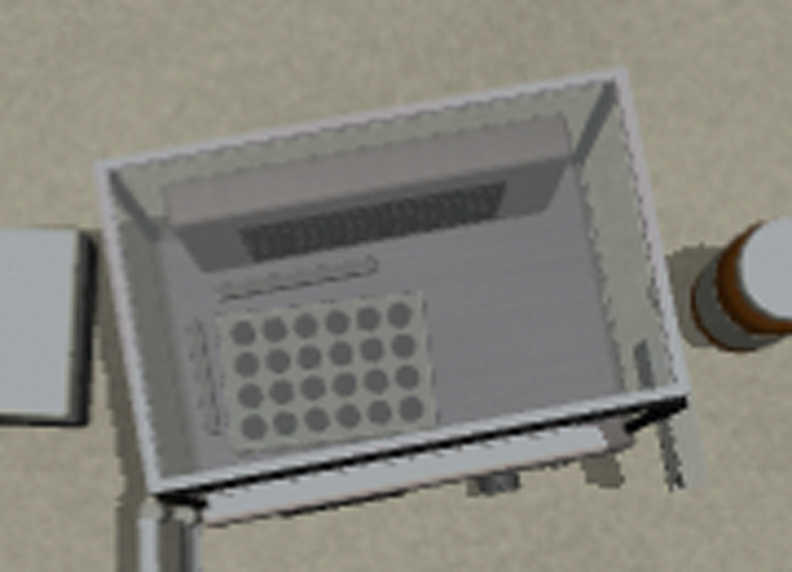

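View pics/topd.png

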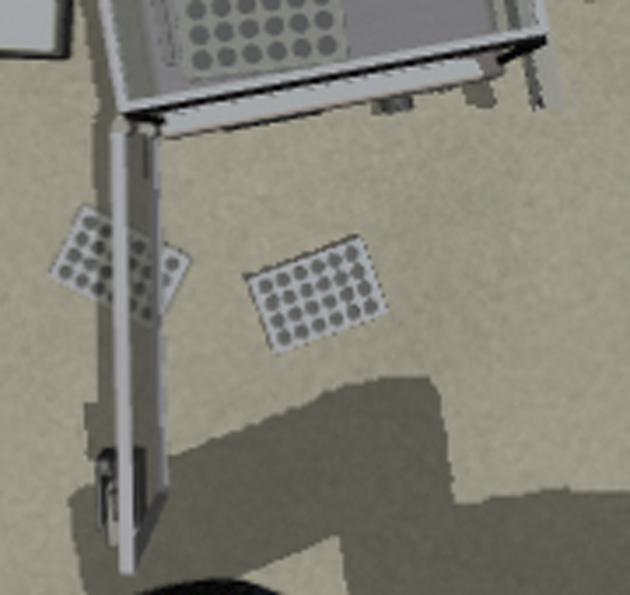

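View pics/scenec.png

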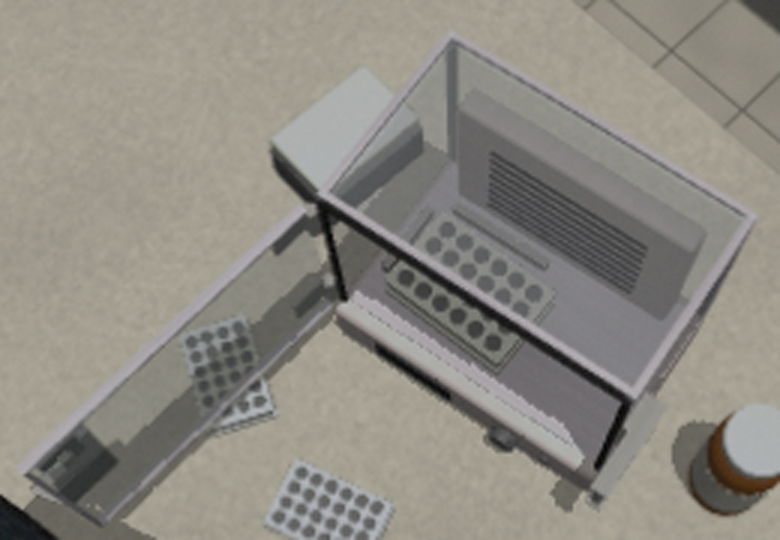

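Candidates for the block, in top-view pixels: the one in the hood at (264,193), a plate on the bench at (281,273), and a plate behind the door at (224,264). The crop shows that the one in the hood, on the deck, is the largest and the one described. Next I triangulate.

```bash
cat > h.py <<'E'
import numpy as np, cv2
from scipy.optimize import least_squares
def cams():
    C={}
    import pickle,os
    if os.path.exists('cams.pkl'): return pickle.load(open('cams.pkl','rb'))
    from station import manip
    for n in('scene','top'):
        d=manip.snapshot(n);d.pop('color');C[n]=d
    pickle.dump(C,open('cams.pkl','wb'));return C
C=cams()
def proj(n,P):
    d=C[n];P=np.atleast_2d(P);V=np.asarray(d['view']);p=P@V[:3,:3].T+V[:3,3]
    x=p[:,0]/-p[:,2];y=-p[:,1]/-p[:,2];s=1+d['k1']*(x*x+y*y)
    return np.c_[d['fx']*x*s+d['cx'],d['fy']*y*s+d['cy']]
def tri(t,s):
    f=lambda P:np.r_[proj('top',P)[0]-t,proj('scene',P)[0]-s]
    r=least_squares(f,[0.6,0,0.1]);return r.x,np.abs(r.fun).max()
def onz(n,uv,z):
    r=least_squares(lambda q:proj(n,[q[0],q[1],z])[0]-uv,[0.6,0.]);return r.x
T=lambda u,v:np.array([(u+.5)/4.4-.5+190,(v+.5)/4.4-.5+110])
S=lambda u,v:np.array([(u+.5)/3-.5+130,(v+.5)/3-.5+95])
E
python3 - <<'E'
from h import *
np.set_printoptions(precision=4,suppress=True)
D=lambda u,v:np.array([(u+.5)/3.5-.5+190,(v+.5)/3.5-.5+190])
pts={'roofFL':(T(155,495),S(318,195)),'roofFR':(T(688,400),S(635,393)),'roofRL':(T(97,165),S(452,37)),'roofRR':(T(625,70),S(755,215)),
'plRL':(T(243,333),S(445,228)),'plRR':(T(401,315),S(542,294)),'plFL':(T(255,427),S(406,277)),'plFR':(T(411,408),S(493,343)),
'doorEndTop':(D(126,573),S(22,472)),'doorHingeTop':(D(118,135),S(305,210)),
'sillL?':(T(205,523),S(340,310)),'barRearR':(T(376,262),S(547,266)),'barRearL':(T(220,293),S(455,212)),
'p1':(D(315,295),S(330,508))}
for k,(t,s) in pts.items(): print(k,*tri(t,s))
E
```

```text
roofFL [0.5656 0.079  0.2751] 0.22469589688162728
roofFR [ 0.6128 -0.1846  0.2879] 0.6088922245833146
roofRL [0.7346 0.1122 0.2591] 0.05860333171489174
roofRR [ 0.7794 -0.1556  0.2756] 0.41791879237524654
plRL [0.6667 0.0519 0.0976] 0.5241028870033801
plRR [ 0.6822 -0.0454  0.0874] 1.0237740086971598
plFL [0.611  0.0443 0.0947] 0.25894332907432727
plFR [ 0.6228 -0.0492  0.089 ] 0.23059606510020103
doorEndTop [0.279  0.0782 0.2609] 0.4512333596017868
doorHingeTop [0.5534 0.0835 0.2607] 0.24209463111318996
sillL? [0.5559 0.0769 0.0548] 0.5636589093913642
barRearR [ 0.7151 -0.0275  0.0646] 0.4825934059516612
barRearL [0.6969 0.07   0.0563] 0.5187712807580169
p1 [ 0.4298 -0.0414  0.0302] 0.5619680668739875
```

```bash
cat >> h.py <<'E'
def W(p,pose):
    c,s=np.cos(pose[2]),np.sin(pose[2]);p=np.atleast_2d(p).astype(float)
    return np.c_[pose[0]+c*p[:,0]-s*p[:,1],pose[1]+s*p[:,0]+c*p[:,1],p[:,2]]
E
python3 - <<'E'
from h import *
np.set_printoptions(precision=4,suppress=True)
# incubator: pose + depth back of hood
names=[('T',155,495,'S',318,195,-.085,.134),('',688,400,'',635,393,-.085,-.134),('',97,165,'',452,37,None,.134),('',625,70,'',755,215,None,-.134)]
def f(p):
    r=[]
    for _,a,b,_,c,d,x,y in names:
        q=W([x if x else p[3],y,.270],p)
        r+=list(proj('top',q)[0]-T(a,b))+list(proj('scene',q)[0]-S(c,d))
    return r
r=least_squares(f,[.65,-.03,0,.09]);print('inc',r.x,np.round(r.fun,1));inc=r.x
# block from plugs z=.092, pitch free
P=[(243,333,445,228,1,1),(401,315,542,294,1,-1),(255,427,406,277,-1,1),(411,408,493,343,-1,-1)]
def g(p):
    r=[]
    for a,b,c,d,i,j in P:
        q=W([i*p[3],j*p[4],p[5]],p)
        r+=list(proj('top',q)[0]-T(a,b))+list(proj('scene',q)[0]-S(c,d))
    return r
r=least_squares(g,[.65,0,0,.028,.047,.09]);print('blk',r.x,np.round(r.fun,1));blk=r.x
R=np.array([[np.cos(inc[2]),np.sin(inc[2])],[-np.sin(inc[2]),np.cos(inc[2])]])
print('blk in inc',R@(blk[:2]-inc[:2]),blk[2]-inc[2])
loc=lambda xy:R@(np.array(xy)-inc[:2])
# bars at z .074 from both
for nm,t,s in [('rearR',(376,262),(547,266)),('rearL',(220,293),(455,212)),('leftR',(193,325),None),('leftF',(218,430),None)]:
    print(nm,'top',loc(onz('top',T(*t),.074)), 'sc',loc(onz('scene',S(*s),.074)) if s else '')
D=lambda u,v:np.array([(u+.5)/3.5-.5+190,(v+.5)/3.5-.5+190])
for nm,t,s in [('dEnd',D(126,573),S(22,472)),('dH',D(118,135),S(305,210))]:
    a,b=onz('top',t,.266),onz('scene',s,.266);print(nm,a,b,loc(a),loc(b))
# overlay
for n in('top','scene'):
    im=cv2.imread(f'pics/{n}0.png');k=4;off=(190,110) if n=='top' else (160,95);sz=(190,140) if n=='top' else (240,190)
    c=cv2.resize(im[off[1]:off[1]+sz[1],off[0]:off[0]+sz[0]],None,fx=k if n=='top' else 3.3,fy=k if n=='top' else 3.3,interpolation=cv2.INTER_CUBIC);k=k if n=='top' else 3.3
    def pl(p,pose,col,close=True):
        q=((proj(n,W(p,pose))-off+.5)*k-.5).round().astype(int);cv2.polylines(c,[q],close,col,1)
    h=inc[3]
    for z in(.27,.06): pl([(-.085,.134,z),(-.085,-.134,z),(h,-.134,z),(h,.134,z)],inc,(0,0,255))
    for z in(.06,.092): pl([(-.0425,.0635,z),(-.0425,-.0635,z),(.0425,-.0635,z),(.0425,.0635,z)],blk,(0,255,0) if z>.08 else (255,0,0))
    cv2.imwrite(f'pics/ov_{n}.png',c)
E
```

```text
inc [ 0.675  -0.0376  0.1835  0.0827] [ 0.4 -0.4  1.   0.7 -0.8 -1.2 -0.6  1.6  0.4  0.2  0.1 -1.1 -1.2  0.5
 -0.2  0.2]
blk [0.6457 0.0006 0.1183 0.029  0.0487 0.0922] [-0.3 -0.1  1.   0.2  0.3 -0.3 -1.8 -0.3 -0.5  0.2  0.  -0.   0.6  0.2
  0.8  0.1]
blk in inc [-0.0218  0.0429] -0.06516789395444514
rearR top [0.0407 0.0018] sc [0.0369 0.002 ]
rearL top [0.0393 0.0995] sc [0.0336 0.0983]
leftR top [0.0229 0.1193] sc 
leftF top [-0.0434  0.1156] sc 
dEnd [0.2797 0.0781] [0.2802 0.0755] [-0.3675  0.1859] [-0.3675  0.1832]
dH [0.5529 0.0831] [0.5526 0.081 ] [-0.098  0.141] [-0.0987  0.139 ]
```

```bash
sleep 1
```

```text
(no output)
```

View pics/ov_top.png

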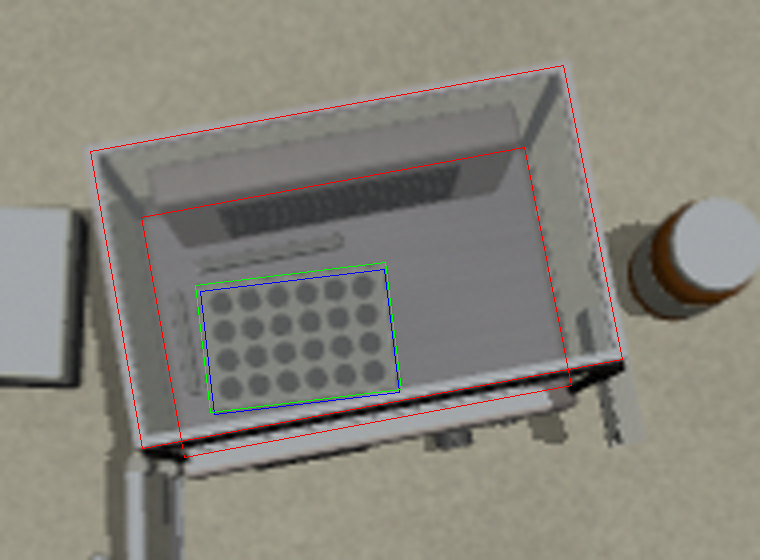

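View pics/ov_scene.png

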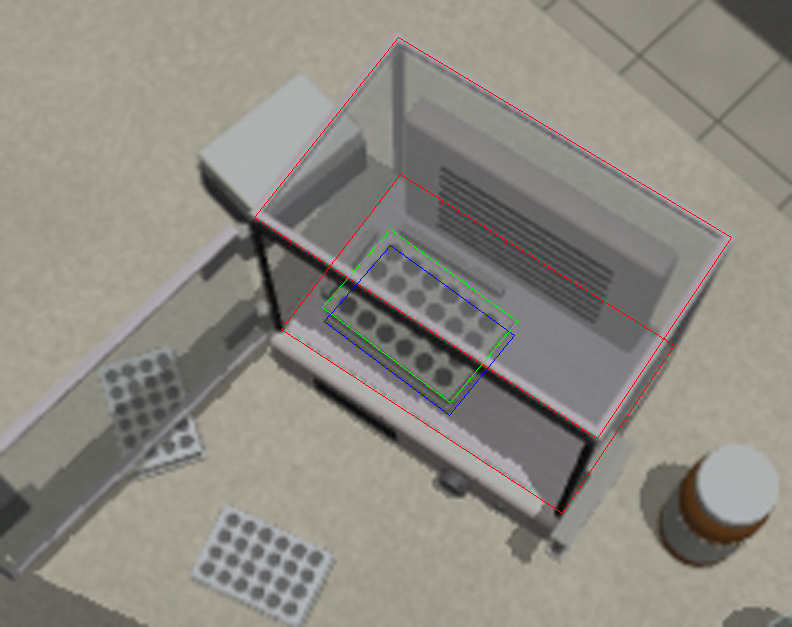

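```bash
cat > go.py <<'E'
from h import *
from scipy.spatial.transform import Rotation as R
from station import manip
INC=np.array([0.675,-0.0376,0.1835])
def loc2w(x,y,z): return W([x,y,z],INC)[0]
def w2loc(p):
    c,s=np.cos(INC[2]),np.sin(INC[2]);d=np.array(p)-[INC[0],INC[1],0];return np.array([c*d[0]+s*d[1],-s*d[0]+c*d[1],d[2]])
def rot(tilt,yaw=0):  # tilt deg forward from down; yaw deg rel. incubator x
    t=np.radians(tilt);M=np.c_[[np.cos(t),0,np.sin(t)],[0,-1,0],[np.sin(t),0,-np.cos(t)]]
    return R.from_euler('z',INC[2]+np.radians(yaw))*R.from_matrix(M)
def mv(pos,Rt):
    s=manip.sense();R0=R.from_quat(s['tool_rot'])
    d=R0.inv().apply(np.array(pos)-s['tcp_pos'])*1000
    w=(R0.inv()*Rt).as_rotvec(degrees=True)
    print('move',np.round(d,1),np.round(w,1),'dist',np.round(np.linalg.norm(d)),'ang',np.round(np.linalg.norm(w)))
def st():
    s=manip.sense();L=w2loc(s['tcp_pos']);R0=R.from_quat(s['tool_rot'])
    z=R.from_euler('z',-INC[2]).apply(R0.apply(np.eye(3)))
    print('t',round(s['t'],2),'w',np.round(s['tcp_pos'],4),'loc',np.round(L,4),'gap',round(s['finger_gap'],2),'\n F_loc',np.round(R.from_euler('z',-INC[2]).apply(s['force']),1),'q',np.round(s['q'],2),'\n xt',np.round(z[0],2),'yt',np.round(z[1],2),'zt',np.round(z[2],2))
E
python3 - <<'E'
from go import *
st(); print(loc2w(-.16,.0429,.2))
mv([.46,-.14,.30],rot(40));
E
```

```text
t 0.2 w [ 0.2147 -0.5865  0.2307] loc [-0.5527 -0.4557  0.2307] gap 1.0 
 F_loc [ 0.4  0.3 -0.3] q [-1.4   0.53  1.43 -0.    1.18 -0.18] 
 xt [0.99 0.17 0.  ] yt [ 0.17 -0.99 -0.  ] zt [-0.  0. -1.]
[ 0.50985818 -0.02461575  0.2       ]
move [ 383.8 -335.1  -68.8] [-3.4 39.9  9.2] dist 514.0 ang 41.0
```

drive_tool(
  motion=[60, -40, -70, 0, 0, 0, 85, 120, -80, -70, 0, 5, 1, 85, 180, -130, -70, -1, 12, 3, 85, 230, -180, -70, -1, 20, 5, 85, 280, -230, -70, -2, 28, 7, 85, 330, -280, -70, -3, 35, 8, 85, 384, -335, -70, -3, 40, 9, 85, 384, -335, -70, -3, 40, 9, 85],
)

```text
t: 1.2
tcp_pos: [0.4465, -0.167, 0.3003]
tool_rot: [0.936, 0.085, 0.341, -0.035]
force: [1.5, -0.1, 0.9]
finger_gap: 0.994
```

Run:
```python
from go import *
st(); d=manip.snapshot('scene');cv2.imwrite('pics/s1.png',cv2.cvtColor(d['color'],cv2.COLOR_RGB2BGR))
d=manip.snapshot('top');cv2.imwrite('pics/t1.png',cv2.cvtColor(d['color'],cv2.COLOR_RGB2BGR))
mv(loc2w(-.15,.043,.17),rot(45));
```

```text
t 1.2 w [ 0.4465 -0.167   0.3003] loc [-0.2483 -0.0856  0.3003] gap 0.99 
 F_loc [ 1.5 -0.4  0.9] q [-1.01  0.12  2.11  0.91  0.86 -0.22] 
 xt [ 0.77 -0.    0.64] yt [ 0.   -1.   -0.01] zt [ 0.64  0.01 -0.77]
move [  -9.  -118.4  164.3] [-1.1  5.   0.2] dist 203.0 ang 5.0
```

View pics/s1.png

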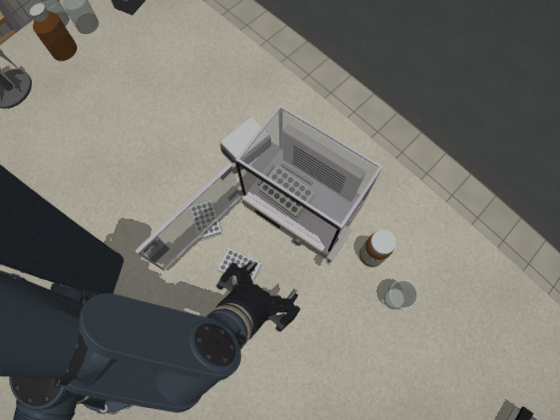

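View pics/t1.png

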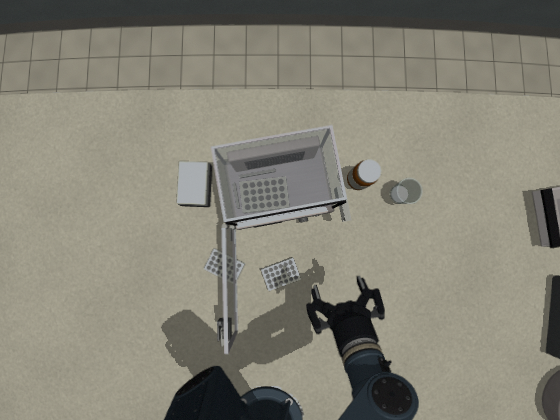

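The arm is clear of everything: the gripper is at (345,310) in the top view and the door hasn't moved. I'll approach the front of the block.

Run:
```python
from go import *
mv(loc2w(-.14,.043,.16),rot(30)); mv(loc2w(-.125,.043,.066),rot(30));
```

```text
move [  -7.8 -118.2  178.4] [ -1.  -10.    0.4] dist 214.0 ang 10.0
move [ -56.8 -116.9  260. ] [ -1.  -10.    0.4] dist 291.0 ang 10.0
```

drive_tool(
  motion=[0, -30, 30, 0, -2, 0, 80, 0, -60, 60, 0, -4, 0, 80, -5, -90, 90, 0, -7, 0, 80, -8, -118, 120, -1, -10, 0, 80, -8, -118, 150, -1, -10, 0, 80, -8, -118, 178, -1, -10, 0, 80, -8, -118, 178, -1, -10, 0, 80],
)

```text
t: 2.17
tcp_pos: [0.5298, -0.0212, 0.1589]
tool_rot: [0.962, 0.092, 0.257, -0.024]
force: [-0.2, -0.0, 0.5]
finger_gap: 0.936
```

```bash
python3 - <<'E'
from go import *
st(); d=manip.snapshot('scene');cv2.imwrite('pics/s2.png',cv2.cvtColor(d['color'][80:330,100:400],cv2.COLOR_RGB2BGR))
d=manip.snapshot('top');cv2.imwrite('pics/t2.png',cv2.cvtColor(d['color'][100:380,150:450],cv2.COLOR_RGB2BGR))
mv(loc2w(-.125,.043,.066),rot(30));
E
for f in s2 t2; do python3 -c "
import cv2;cv2.imwrite('pics/$f.png',cv2.resize(cv2.imread('pics/$f.png'),None,fx=2,fy=2,interpolation=2))"; done
```

```text
t 2.17 w [ 0.5298 -0.0212  0.1589] loc [-0.1398  0.0426  0.1589] gap 0.94 
 F_loc [-0.2 -0.   0.5] q [-0.42  0.44  2.12  1.13  0.32 -0.08] 
 xt [0.87 0.01 0.5 ] yt [ 0.01 -1.    0.  ] zt [ 0.5   0.   -0.87]
move [-33.6  -0.6  89.4] [-0.  -0.   0.3] dist 96.0 ang 0.0
```

View pics/s2.png

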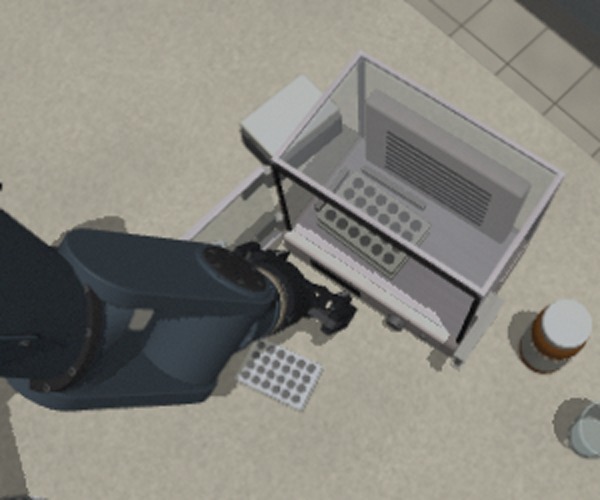

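View pics/t2.png

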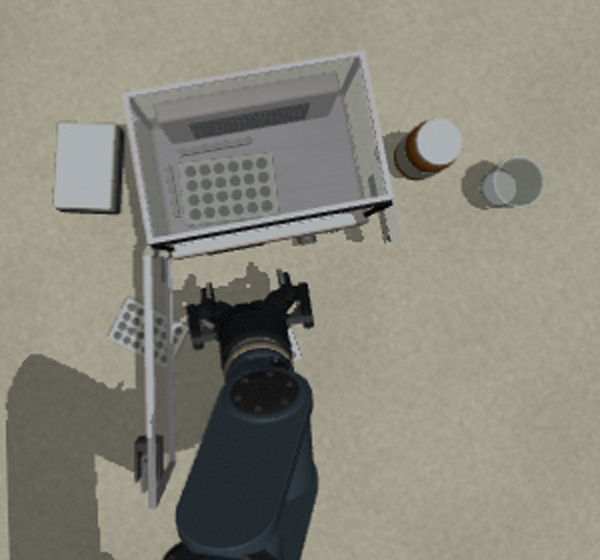

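Block and door haven't moved. The gripper is in front of the opening, with its left finger about 3 cm from the door. I'll lower it and then advance.

drive_tool(
  motion=[-8, 0, 22, 0, 0, 0, 80, -17, 0, 45, 0, 0, 0, 80, -26, 0, 68, 0, 0, 0, 80, -34, 0, 89, 0, 0, 0, 80, -34, 0, 89, 0, 0, 0, 80],
)

```text
t: 2.9
tcp_pos: [0.5435, -0.0194, 0.066]
tool_rot: [0.962, 0.09, 0.257, -0.023]
force: [-0.3, 0.1, 0.4]
finger_gap: 0.931
```

```bash
cat > look.py <<'E'
import sys
from go import *
def look(tag,zoom=2):
    d=manip.snapshot('scene')['color'][90:290,120:400];e=manip.snapshot('top')['color'][100:380,150:450]
    cv2.imwrite(f'pics/s{tag}.png',cv2.cvtColor(cv2.resize(d,None,fx=2.6,fy=2.6,interpolation=2),cv2.COLOR_RGB2BGR))
    cv2.imwrite(f'pics/t{tag}.png',cv2.cvtColor(cv2.resize(e,None,fx=2.1,fy=2.1,interpolation=2),cv2.COLOR_RGB2BGR))
E
python3 - <<'E'
from look import *
st();look(3);mv(loc2w(-.085,.043,.060),rot(30))
E
```

```text
t 2.9 w [ 0.5435 -0.0194  0.066 ] loc [-0.126   0.0419  0.066 ] gap 0.93 
 F_loc [-0.3  0.2  0.4] q [-0.4   0.68  2.14  2.    0.31 -0.97] 
 xt [0.87 0.   0.5 ] yt [ 0. -1.  0.] zt [ 0.5   0.   -0.87]
move [31.5 -0.9 26.6] [ 0.  -0.1  0.3] dist 41.0 ang 0.0
```

View pics/s3.png

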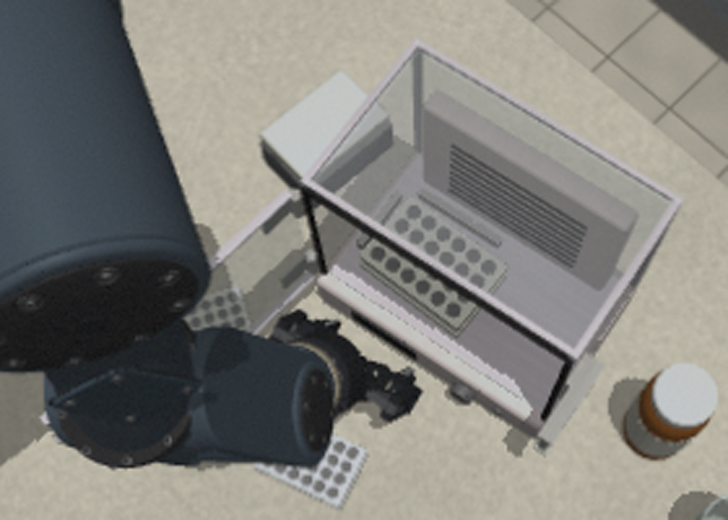

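View pics/t3.png

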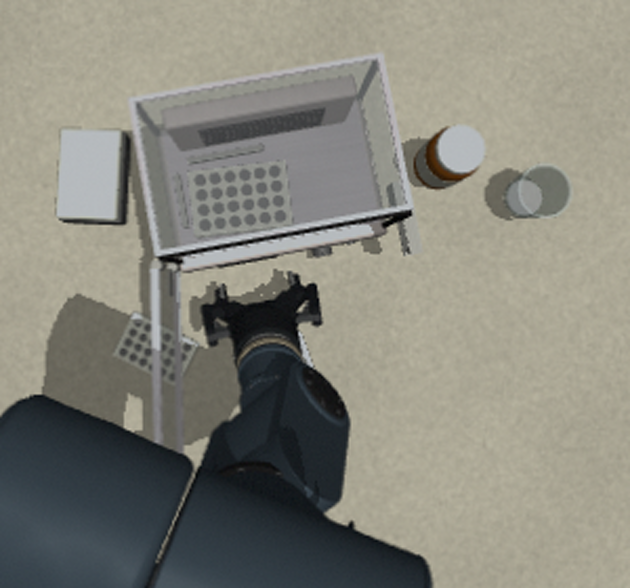

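Run:
```python
from look import *
mv(loc2w(-.125,.043,.072),rot(45));mv(loc2w(-.085,.043,.064),rot(45))
```

```text
move [ 2.9 -1.  -3.8] [-0.  14.9  0.3] dist 5.0 ang 15.0
move [33.5 -0.9 23.2] [-0.  14.9  0.3] dist 41.0 ang 15.0
```

drive_tool(
  motion=[1, -1, -2, 0, 5, 0, 80, 3, -1, -4, 0, 10, 0, 80, 3, -1, -4, 0, 15, 0, 80, 14, -1, 5, 0, 15, 0, 80, 24, -1, 14, 0, 15, 0, 80, 33, -1, 23, 0, 15, 0, 80, 33, -1, 23, 0, 15, 0, 80],
)

```text
t: 3.88
tcp_pos: [0.5851, -0.0103, 0.0649]
tool_rot: [0.919, 0.089, 0.383, -0.034]
force: [-1.1, 0.8, 0.1]
finger_gap: 0.938
```

Run:
```python
from look import *
st();look(4);mv(loc2w(-.065,.043,.064),rot(45))
```

```text
t 3.88 w [ 0.5851 -0.0103  0.0649] loc [-0.0834  0.0433  0.0649] gap 0.94 
 F_loc [-0.9  1.   0.1] q [-0.42  0.82  2.2   2.45  0.69 -1.47] 
 xt [0.7  0.01 0.71] yt [ 0.01 -1.    0.01] zt [ 0.71  0.   -0.7 ]
move [14.1  0.8 14.5] [-0.1 -0.1  0.4] dist 20.0 ang 0.0
```

View pics/s4.png

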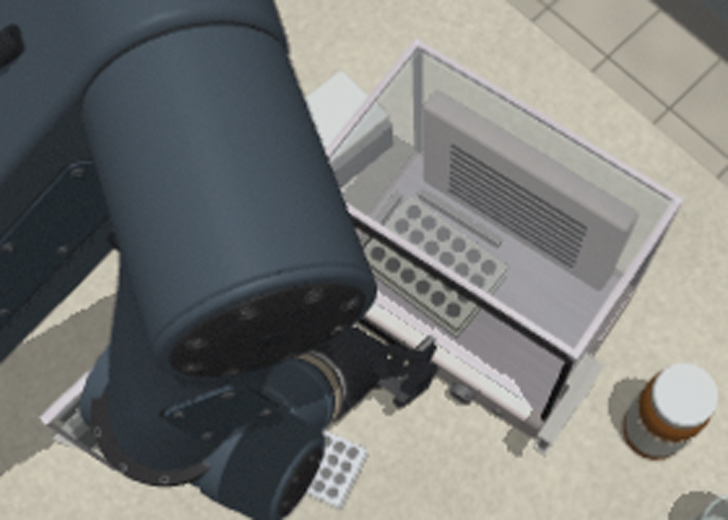

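View pics/t4.png

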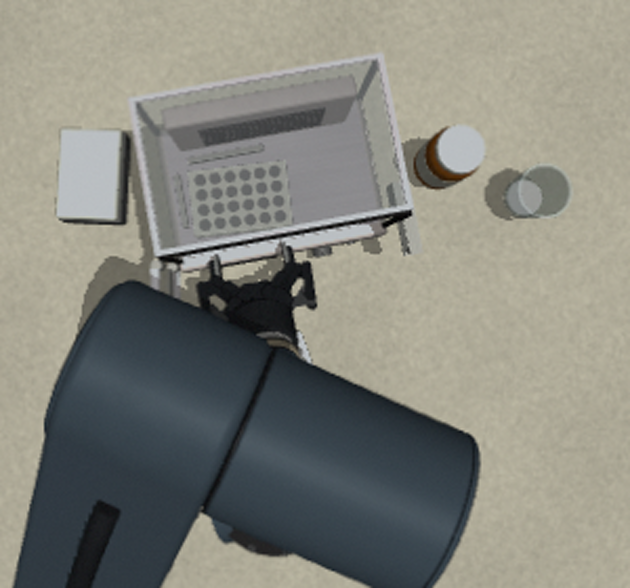

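Block still unmoved, fingers at the sill. Advancing slowly towards contact.

drive_tool(
  motion=[2, 1, 2, 0, 0, 0, 80, 4, 1, 4, 0, 0, 0, 80, 6, 1, 6, 0, 0, 0, 80, 8, 1, 8, 0, 0, 0, 80, 10, 1, 10, 0, 0, 0, 80, 12, 1, 12, 0, 0, 0, 80, 14, 1, 14, 0, 0, 0, 80],
)

```text
t: 4.85
tcp_pos: [0.603, -0.0074, 0.0642]
tool_rot: [0.919, 0.088, 0.382, -0.035]
force: [-0.9, -0.7, 0.1]
finger_gap: 0.934
```

Run:
```python
from look import *
st();look(5)
```

```text
t 4.85 w [ 0.603  -0.0074  0.0642] loc [-0.0653  0.0428  0.0642] gap 0.93 
 F_loc [-1.  -0.5  0.1] q [-0.4   0.81  2.15  2.43  0.64 -1.41] 
 xt [0.71 0.01 0.71] yt [ 0.01 -1.    0.  ] zt [ 0.71  0.   -0.71]
```

View pics/t5.png

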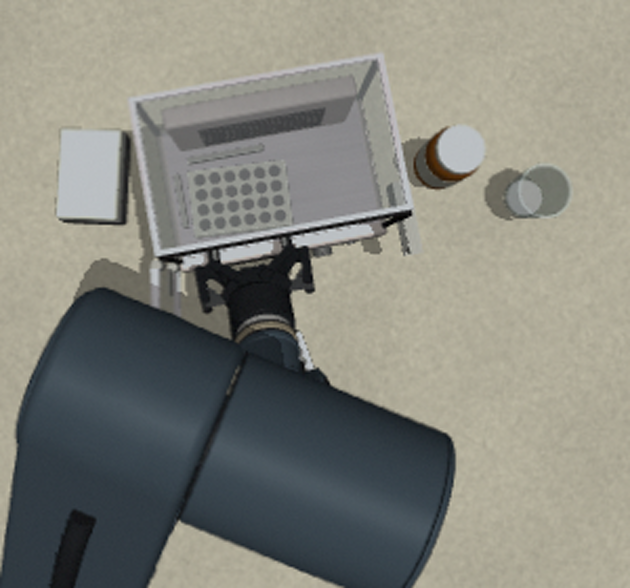

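drive_tool(
  motion=[1.4, 0, 1.4, 0, 0, 0, 80, 3, 0, 3, 0, 0, 0, 80, 4.2, 0, 4.2, 0, 0, 0, 80, 5.6, 0, 5.6, 0, 0, 0, 80, 7, 0, 7, 0, 0, 0, 80, 7, 0, 7, 0, 0, 0, 80],
)

```text
t: 5.7
tcp_pos: [0.6132, -0.0054, 0.0645]
tool_rot: [0.919, 0.089, 0.382, -0.035]
force: [-0.1, -0.8, -0.9]
finger_gap: 0.942
```

Run:
```python
from look import *
st();look(6)
```

```text
t 5.7 w [ 0.6132 -0.0054  0.0645] loc [-0.0549  0.0429  0.0645] gap 0.94 
 F_loc [-0.3 -0.8 -0.9] q [-0.38  0.81  2.13  2.43  0.62 -1.39] 
 xt [0.71 0.01 0.71] yt [ 0.01 -1.    0.  ] zt [ 0.71  0.   -0.71]
```

View pics/t6.png

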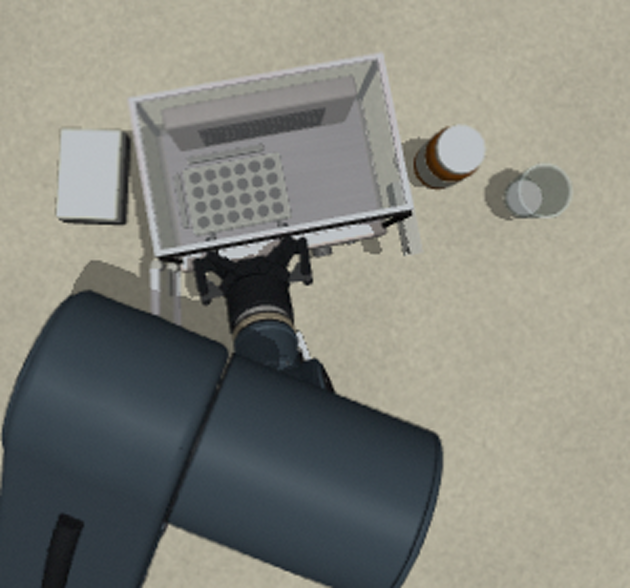

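View pics/s6.png

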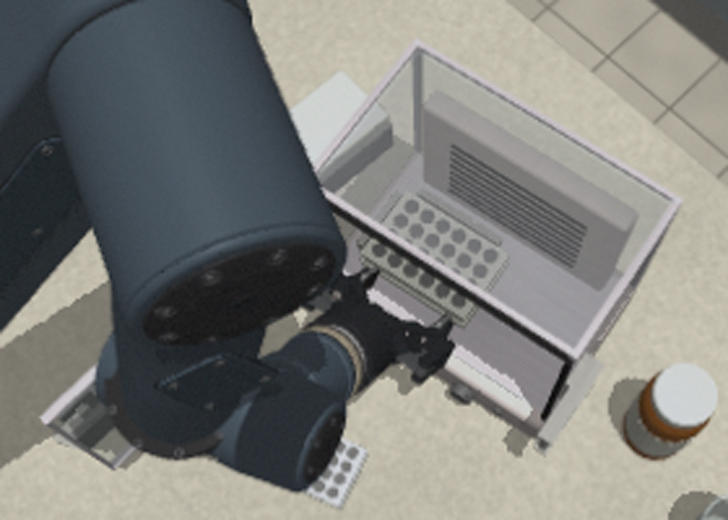

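Run:
```python
from look import *
im=cv2.imread('pics/t6.png')
c=manip.snapshot('top')['color'][145:225,205:335]
cv2.imwrite('pics/t6z.png',cv2.cvtColor(cv2.resize(c,None,fx=6,fy=6,interpolation=2),cv2.COLOR_RGB2BGR))
```

```text
(no output)
```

View pics/t6z.png

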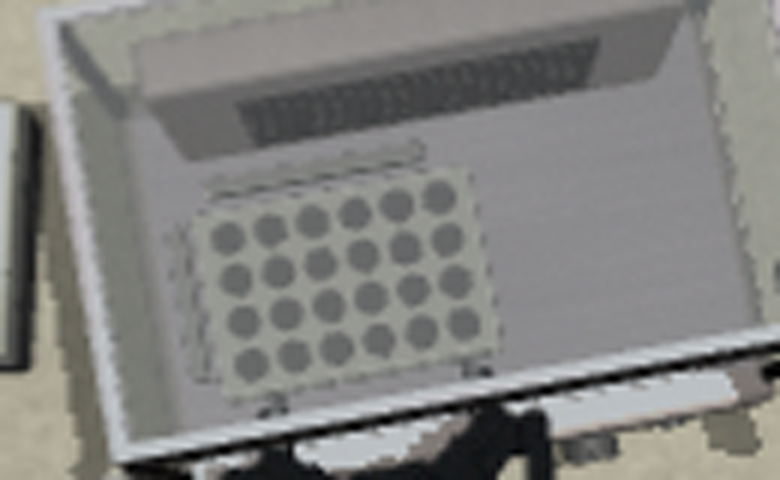

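```bash
cat >> look.py <<'E'
Z=lambda u,v:np.array([(u+.5)/6-.5+205,(v+.5)/6-.5+145])
def blockpose(pl,z=.092):
    A=np.array([onz('top',Z(*p),z) for p in pl]) # RL RR FL FR
    c=A.mean(0);dy=(A[0]-A[1]+A[2]-A[3]);dx=(A[0]-A[2]+A[1]-A[3])
    y1=np.arctan2(-dy[0],dy[1]);y2=np.arctan2(dx[1],dx[0])
    print('blk loc',np.round(w2loc([*c,z]),4),'yaw rel by rows/cols',np.round([y1-INC[2],y2-INC[2]],4),'size',np.linalg.norm(dx)/4,np.linalg.norm(dy)/4)
def line(a,b,z):
    A,B=onz('top',Z(*a),z),onz('top',Z(*b),z);d=B-A;print('line',w2loc([*A,z]).round(4),w2loc([*B,z]).round(4),'ang',np.arctan2(d[1],d[0])-INC[2])
E
python3 - <<'E'
from look import *
blockpose([(228,239),(439,197),(251,364),(463,323)])
line((213,197),(425,160),.065);line((210,182),(420,141),.074)
line((188,160),(655,78),.06)
line((45,12),(118,455),.27)
E
```

```text
blk loc [-0.0144  0.0467  0.092 ] yaw rel by rows/cols [0.0104 0.0023] size 0.028337505165219618 0.04754577217709316
line [0.0372 0.0995 0.065 ] [0.0363 0.0018 0.065 ] ang -1.5805881292223403
line [0.0427 0.0989 0.074 ] [0.0438 0.0026 0.074 ] ang -1.560195863760481
line [0.0569 0.1081 0.06  ] [ 0.0553 -0.1092  0.06  ] ang -1.5780353746989975
line [0.0843 0.1337 0.27  ] [-0.0818  0.1355  0.27  ] ang -3.1523272743640387
```

drive_tool(
  motion=[1, 0, 1, 0, 0, 0, 80, 2, 0, 2, 0, 0, 0, 80, 3, 0, 3, 0, 0, 0, 80, 4, 0, 4, 0, 0, 0, 80, 4, 0, 4, 0, 0, 0, 80],
)

```text
t: 6.48
tcp_pos: [0.6189, -0.0044, 0.0645]
tool_rot: [0.919, 0.089, 0.382, -0.035]
force: [-0.9, 0.0, -0.0]
finger_gap: 0.936
```

```bash
cat >> look.py <<'E'
def zoom(tag):
    c=manip.snapshot('top')['color'][145:225,205:335]
    cv2.imwrite(f'pics/{tag}.png',cv2.cvtColor(cv2.resize(c,None,fx=6,fy=6,interpolation=2),cv2.COLOR_RGB2BGR))
E
python3 - <<'E'
from look import *
st();zoom('z7')
E
```

```text
t 6.47 w [ 0.6189 -0.0044  0.0645] loc [-0.0491  0.0429  0.0645] gap 0.94 
 F_loc [-0.9  0.2 -0. ] q [-0.38  0.81  2.11  2.42  0.61 -1.37] 
 xt [0.71 0.01 0.71] yt [ 0.01 -1.    0.  ] zt [ 0.71  0.   -0.71]
```

View pics/z7.png

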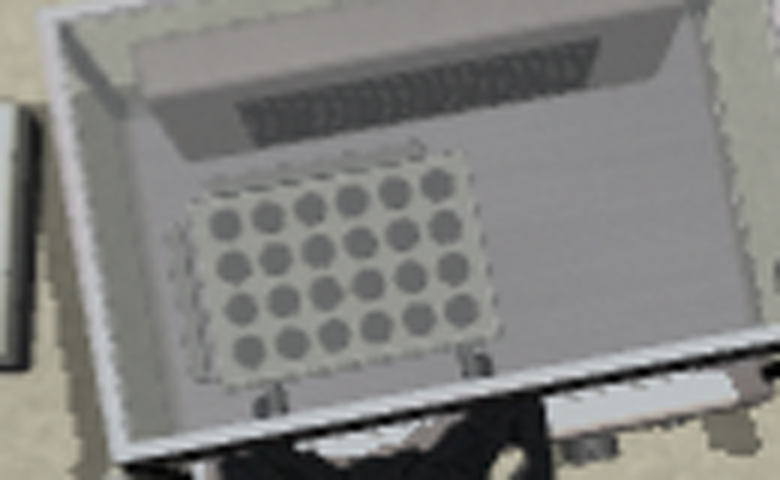

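drive_tool(
  motion=[0.7, 0, 0.7, 0, 0, 0, 80, 1.4, 0, 1.4, 0, 0, 0, 80, 2, 0, 2, 0, 0, 0, 80, 2, 0, 2, 0, 0, 0, 80],
)

```text
t: 7.02
tcp_pos: [0.6206, -0.0039, 0.0645]
tool_rot: [0.919, 0.088, 0.382, -0.035]
force: [-5.5, -2.1, 2.9]
finger_gap: 0.938
```

Run:
```python
from look import *
st();zoom('z8')
```

```text
t 7.03 w [ 0.6206 -0.0039  0.0645] loc [-0.0473  0.0431  0.0645] gap 0.94 
 F_loc [-5.8 -1.   2.9] q [-0.37  0.81  2.11  2.42  0.6  -1.36] 
 xt [0.71 0.01 0.71] yt [ 0.01 -1.    0.  ] zt [ 0.71  0.   -0.71]
```

View pics/z8.png

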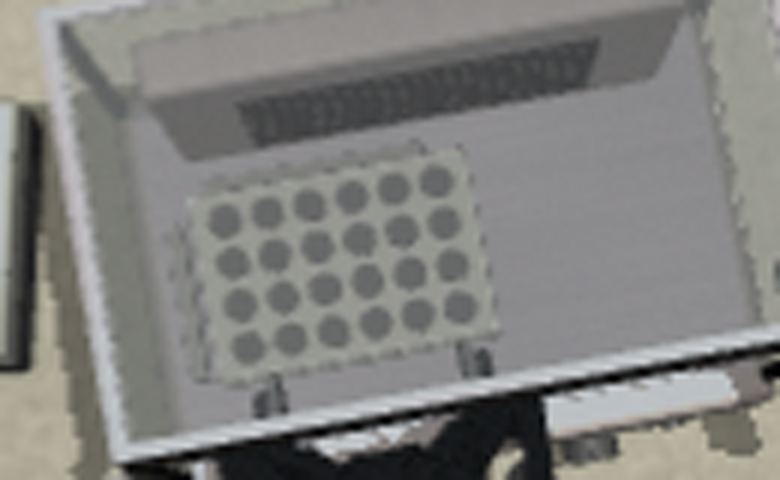

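Block is against the rear bar (5.8 N). I'll back off, shut the fingers and go round to the block's right side.

drive_tool(
  motion=[-3, 0, -3, 0, 0, 0, 80, -14, 0, -16, 0, 0, 0, 60, -28, 0, -36, 0, 0, 0, 30, -38, 5, -48, 0, 0, 0, 0, -38, 30, -48, 0, 0, 0, 0, -38, 60, -48, 0, 0, 0, 0, -38, 93, -48, 0, 0, 0, 0, -38, 93, -48, 0, 0, 0, 0],
)

```text
t: 8.07
tcp_pos: [0.5802, -0.1101, 0.0724]
tool_rot: [0.919, 0.087, 0.383, -0.033]
force: [-0.3, 0.3, 0.2]
finger_gap: -0.003
```

Run:
```python
from look import *
st();zoom('z9');look(9)
mv(loc2w(.003,-.05,.072),rot(45))
```

```text
t 8.07 w [ 0.5802 -0.1101  0.0724] loc [-0.1065 -0.0539  0.0724] gap -0.0 
 F_loc [-0.2  0.4  0.2] q [-0.66  0.79  2.15  2.12  0.67 -1.33] 
 xt [0.7  0.01 0.71] yt [ 0.   -1.    0.01] zt [ 0.71 -0.   -0.7 ]
move [78.5  1.5 78.3] [-0.2 -0.   0.4] dist 111.0 ang 0.0
```

View pics/z9.png

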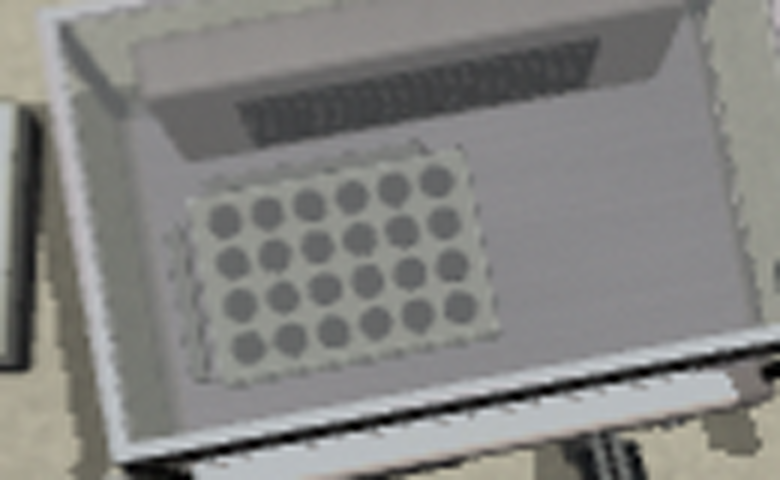

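View pics/s9.png

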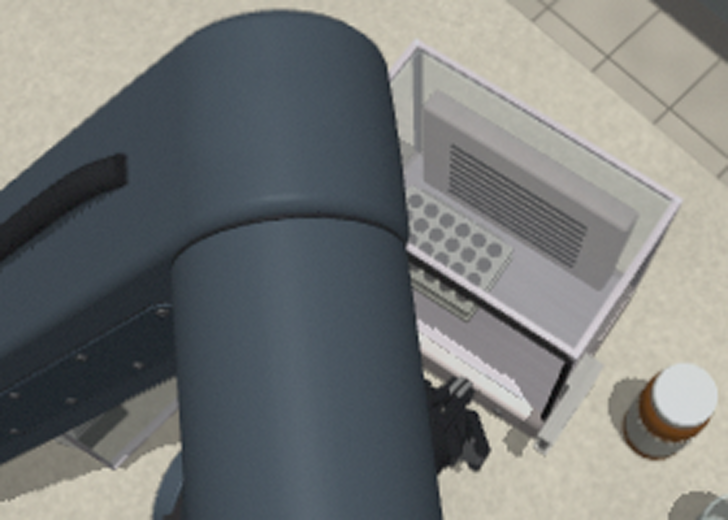

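drive_tool(
  motion=[12, 0, 12, 0, 0, 0, 0, 24, 0, 24, 0, 0, 0, 0, 36, 0, 36, 0, 0, 0, 0, 48, 0, 48, 0, 0, 0, 0, 60, 0, 60, 0, 0, 0, 0, 70, 0, 70, 0, 0, 0, 0, 78, 0, 78, 0, 0, 0, 0, 78, 0, 78, 0, 0, 0, 0],
)

```text
t: 9.22
tcp_pos: [0.6864, -0.0836, 0.0717]
tool_rot: [0.919, 0.089, 0.381, -0.036]
force: [0.1, 0.1, 0.0]
finger_gap: -0.002
```

Run:
```python
from look import *
st();zoom('z10');look(10)
```

```text
t 9.22 w [ 0.6864 -0.0836  0.0717] loc [ 0.0028 -0.0473  0.0717] gap -0.0 
 F_loc [0.2 0.1 0. ] q [-0.48  0.8   1.91  2.01  0.5  -1.  ] 
 xt [0.71 0.01 0.71] yt [ 0.01 -1.    0.  ] zt [ 0.71  0.   -0.71]
```

View pics/z10.png

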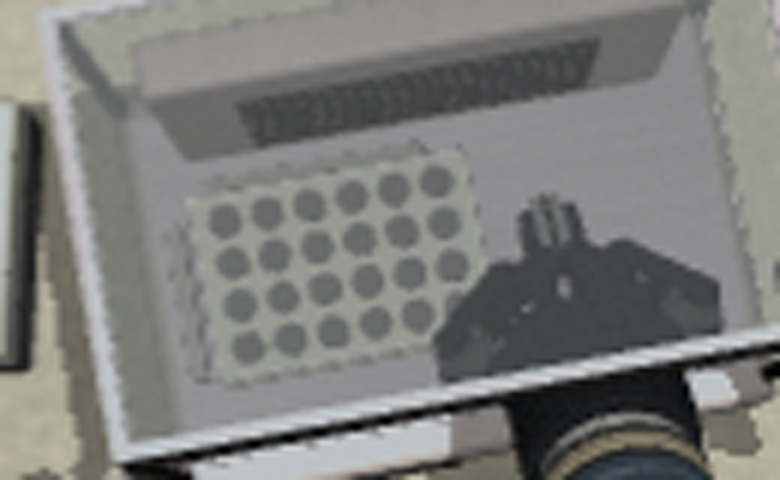

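View pics/s10.png

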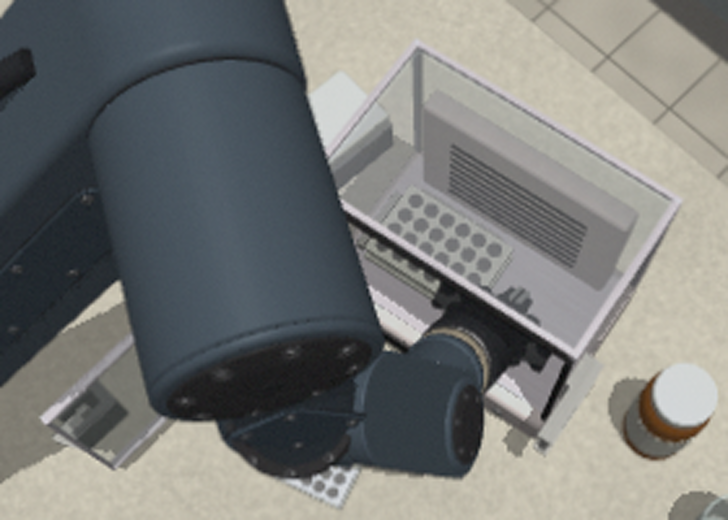

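The block sits near the rear bar with the shut fingers to its right, about 15 mm away. I'll lift 3 mm to keep the linkage clear of the block top and push left.

drive_tool(
  motion=[2, -2, -2, 0, 0, 0, 0, 2, -5, -2, 0, 0, 0, 0, 2, -8, -2, 0, 0, 0, 0, 2, -11, -2, 0, 0, 0, 0, 2, -14, -2, 0, 0, 0, 0, 2, -16, -2, 0, 0, 0, 0, 2, -16, -2, 0, 0, 0, 0],
)

```text
t: 10.25
tcp_pos: [0.6823, -0.0684, 0.0742]
tool_rot: [0.92, 0.088, 0.381, -0.036]
force: [-0.0, 0.6, -0.5]
finger_gap: -0.004
```

Run:
```python
from look import *
st();zoom('z11')
```

```text
t 10.25 w [ 0.6823 -0.0684  0.0742] loc [ 0.0016 -0.0317  0.0742] gap -0.0 
 F_loc [ 0.1  0.6 -0.5] q [-0.45  0.79  1.93  2.06  0.5  -1.03] 
 xt [0.71 0.01 0.71] yt [ 0.01 -1.    0.  ] zt [ 0.71  0.   -0.71]
```

View pics/z11.png

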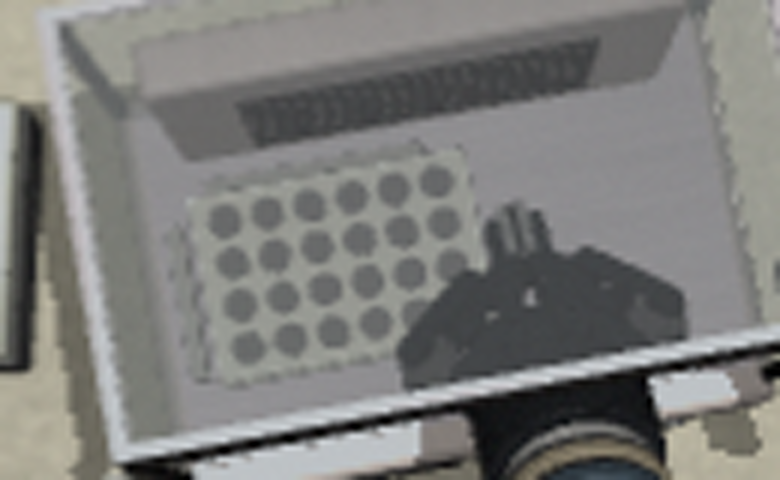

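Almost touching. Pushing left in small steps.

drive_tool(
  motion=[0, -1, 0, 0, 0, 0, 0, 0, -2, 0, 0, 0, 0, 0, 0, -3, 0, 0, 0, 0, 0, 0, -4, 0, 0, 0, 0, 0, 0, -5, 0, 0, 0, 0, 0, 0, -6, 0, 0, 0, 0, 0, 0, -6, 0, 0, 0, 0, 0],
)

```text
t: 11.18
tcp_pos: [0.6813, -0.0631, 0.0742]
tool_rot: [0.92, 0.088, 0.381, -0.035]
force: [-1.4, -3.1, 0.8]
finger_gap: 0.002
```

Run:
```python
from look import *
st();zoom('z12')
```

```text
t 11.18 w [ 0.6813 -0.0631  0.0742] loc [ 0.0016 -0.0262  0.0742] gap 0.0 
 F_loc [-1.9 -2.7  0.8] q [-0.44  0.79  1.93  2.08  0.5  -1.04] 
 xt [0.71 0.01 0.71] yt [ 0.01 -1.    0.  ] zt [ 0.71  0.   -0.71]
```

View pics/z12.png

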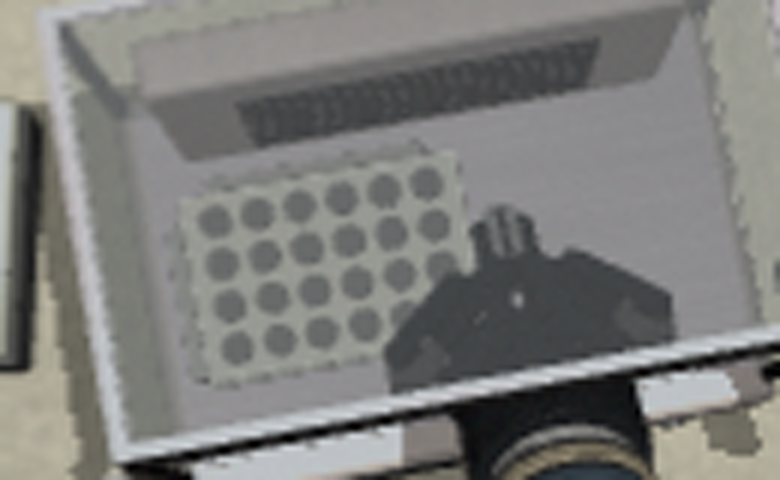

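drive_tool(
  motion=[0, -0.8, 0, 0, 0, 0, 0, 0, -1.6, 0, 0, 0, 0, 0, 0, -2.4, 0, 0, 0, 0, 0, 0, -2.4, 0, 0, 0, 0, 0],
)

```text
t: 11.72
tcp_pos: [0.6812, -0.063, 0.0742]
tool_rot: [0.92, 0.086, 0.381, -0.034]
force: [-0.6, -8.5, 0.7]
finger_gap: 0.001
```

Run:
```python
from look import *
st();zoom('z13')
```

```text
t 11.72 w [ 0.6812 -0.063   0.0742] loc [ 0.0015 -0.0261  0.0742] gap 0.0 
 F_loc [-2.1 -8.3  0.7] q [-0.44  0.79  1.93  2.09  0.49 -1.05] 
 xt [0.71 0.   0.71] yt [ 0. -1.  0.] zt [ 0.71 -0.   -0.71]
```

View pics/z13.png

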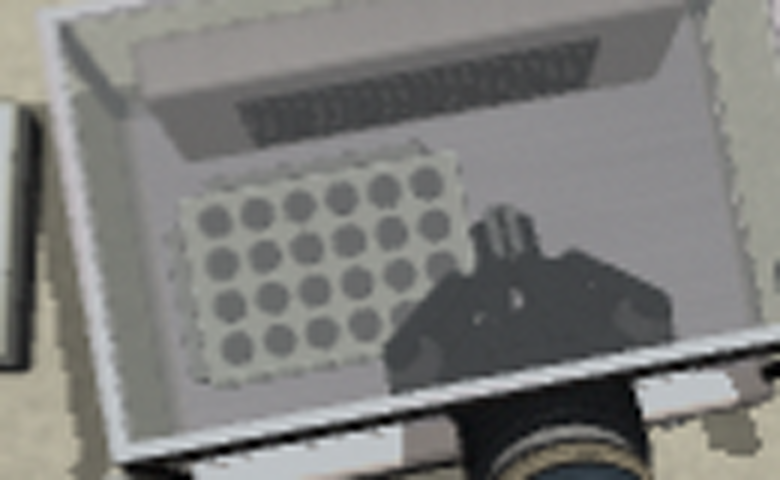

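Left stop reached: 8 N with no further travel. I'll back off and push once more from the front to seat it against the rear bar again.

drive_tool(
  motion=[0, 6, 0, 0, 0, 0, 0, 0, 14, 0, 0, 0, 0, 0, -14, 20, -14, 0, 0, 0, 0, -30, 20, -30, 0, 0, 0, 0, -45, 20, -45, 0, 0, 0, 0, -60, 20, -60, 0, 0, 0, 0, -74, 10, -74, 0, 0, 0, 20, -76, 0, -76, 0, 0, 0, 50],
)

```text
t: 12.78
tcp_pos: [0.5747, -0.0826, 0.0742]
tool_rot: [0.92, 0.086, 0.38, -0.034]
force: [-0.1, 0.2, -1.1]
finger_gap: 0.417
```

Run:
```python
from look import *
st();zoom('z14')
mv(loc2w(-.09,.05,.064),rot(45))
```

```text
t 12.78 w [ 0.5747 -0.0826  0.0742] loc [-0.1068 -0.0259  0.0742] gap 0.42 
 F_loc [-0.1  0.2 -1.1] q [-0.61  0.79  2.18  2.2   0.67 -1.37] 
 xt [0.71 0.   0.71] yt [ 0. -1.  0.] zt [ 0.71 -0.   -0.71]
move [  5.  -74.3  19.2] [-0.1  0.1  0.2] dist 77.0 ang 0.0
```

View pics/z14.png

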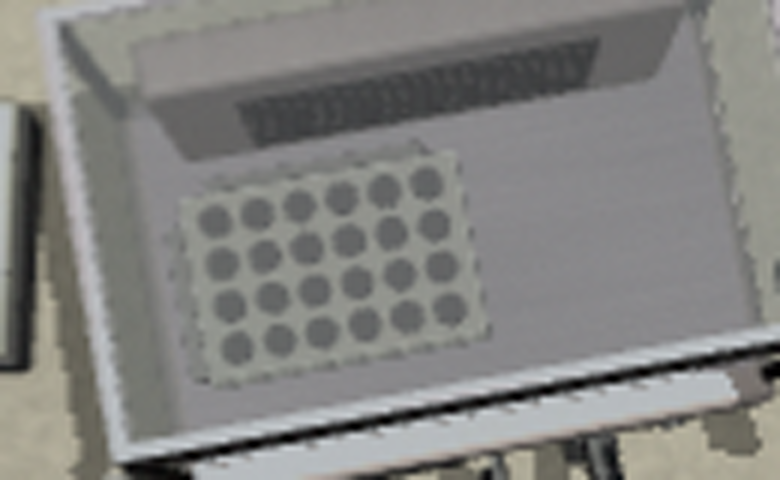

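drive_tool(
  motion=[-8, -20, 6, 0, 0, 0, 80, -6, -45, 8, 0, 0, 0, 80, -6, -74, 8, 0, 0, 0, 80, 1, -74, 15, 0, 0, 0, 80, 9, -74, 23, 0, 0, 0, 80, 17, -74, 31, 0, 0, 0, 80, 23, -74, 37, 0, 0, 0, 80, 27, -74, 41, 0, 0, 0, 80],
)

```text
t: 13.82
tcp_pos: [0.6088, 0.0002, 0.0643]
tool_rot: [0.92, 0.086, 0.38, -0.035]
force: [-0.3, 0.1, 0.1]
finger_gap: 0.943
```

Run:
```python
from look import *
st();zoom('z15')
```

```text
t 13.82 w [6.088e-01 2.000e-04 6.430e-02] loc [-0.0582  0.0492  0.0643] gap 0.94 
 F_loc [-0.2  0.2  0.1] q [-0.37  0.81  2.14  2.45  0.62 -1.4 ] 
 xt [0.71 0.   0.71] yt [ 0. -1.  0.] zt [ 0.71  0.   -0.71]
```

View pics/z15.png

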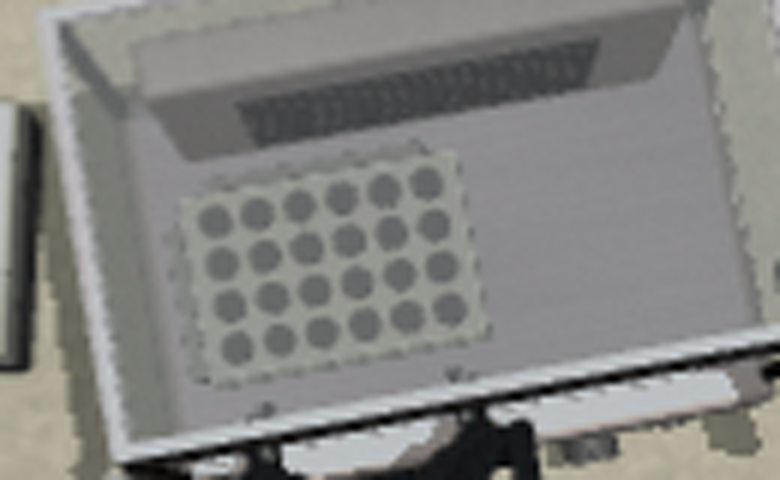

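drive_tool(
  motion=[2, 0, 2, 0, 0, 0, 80, 4, 0, 4, 0, 0, 0, 80, 5.5, 0, 5.5, 0, 0, 0, 80, 6.5, 0, 6.5, 0, 0, 0, 80, 7.5, 0, 7.5, 0, 0, 0, 80, 8.5, 0, 8.5, 0, 0, 0, 80, 9, 0, 9, 0, 0, 0, 80],
)

```text
t: 14.75
tcp_pos: [0.6197, 0.0024, 0.064]
tool_rot: [0.921, 0.085, 0.379, -0.035]
force: [-10.5, -4.0, 6.5]
finger_gap: 0.936
```

Run:
```python
from look import *
st();zoom('z16')
```

```text
t 14.75 w [0.6197 0.0024 0.064 ] loc [-0.0471  0.0494  0.064 ] gap 0.94 
 F_loc [-11.   -2.1   6.5] q [-0.36  0.8   2.11  2.44  0.59 -1.36] 
 xt [0.71 0.   0.7 ] yt [ 0. -1.  0.] zt [ 0.7  -0.   -0.71]
```

View pics/z16.png

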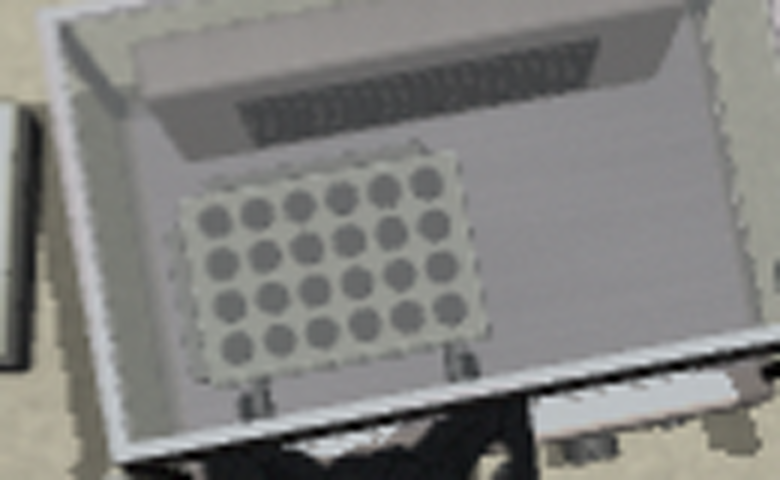

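```bash
python3 - <<'E'
from look import *
blockpose([(216,221),(427,184),(238,349),(450,309)])
E
cat >/dev/null
```

```text
blk loc [-0.0068  0.0509  0.092 ] yaw rel by rows/cols [-0.0033 -0.0063] size 0.02854331758747308 0.04744039330281242
```

Pushed with 11 N and nothing moved, so the block is seated against both stops. Its yaw relative to the incubator is about -0.005 rad. I'll back out, lift, and view the block before starting on the door.

drive_tool(
  motion=[-4, 0, -4, 0, 0, 0, 80, -20, 0, -20, 0, 0, 0, 60, -40, 0, -40, 0, 0, 0, 30, -60, 5, -60, 0, 0, 0, 0, -40, 15, -80, 0, 0, 0, 0, -10, 20, -110, 0, 0, 0, 0, 20, 20, -140, 0, 0, 0, 0, 50, 20, -170, 0, 0, 0, 0],
)

```text
t: 15.8
tcp_pos: [0.5407, -0.0319, 0.2158]
tool_rot: [0.921, 0.086, 0.379, -0.036]
force: [0.0, 0.4, 0.2]
finger_gap: 0.001
```

Run:
```python
from look import *
st();zoom('z17');look(17)
mv(loc2w(-.20,.05,.33),rot(10))
```

```text
t 15.8 w [ 0.5407 -0.0319  0.2158] loc [-0.131   0.0301  0.2158] gap 0.0 
 F_loc [0.1 0.4 0.2] q [-0.54  0.38  2.22  1.74  0.49 -0.76] 
 xt [0.71 0.   0.7 ] yt [ 0. -1. -0.] zt [ 0.7   0.   -0.71]
move [  30.9  -20.1 -129.5] [  0.1 -35.    0.3] dist 135.0 ang 35.0
```

View pics/z17.png

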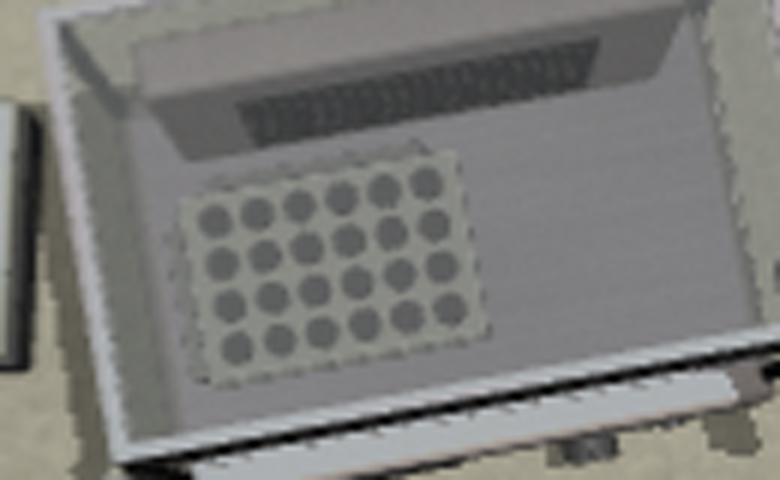

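View pics/s17.png

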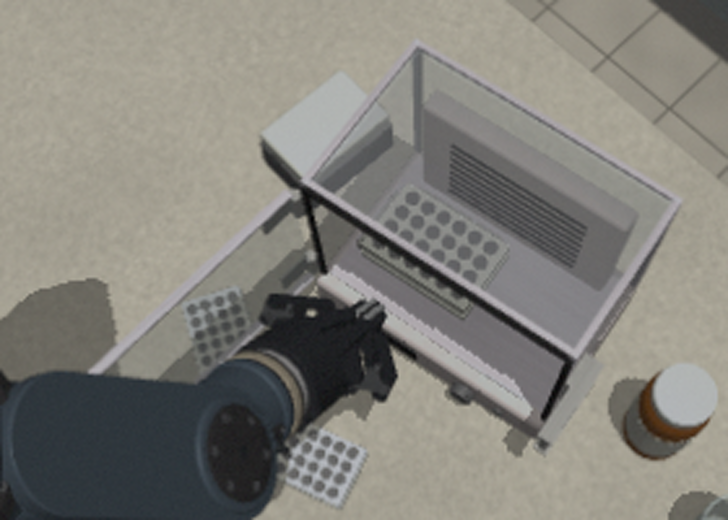

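The block is in the corner, flush with both bars. Now I'll rise and cross over the door to its outer side.

drive_tool(
  motion=[8, -3, -30, 0, -8, 0, 0, 16, -6, -60, 0, -17, 0, 0, 24, -10, -95, 0, -25, 0, 0, 31, -20, -130, 0, -35, 0, 0, 31, -20, -135, 0, -35, 0, 0, 31, -20, -135, 0, -35, 0, 0],
)

```text
t: 16.7
tcp_pos: [0.4632, -0.0262, 0.3337]
tool_rot: [0.987, 0.099, 0.126, -0.023]
force: [0.9, 0.2, -0.3]
finger_gap: 0.001
```

Run:
```python
from look import *
st()
mv(loc2w(-.234,.215,.34),rot(0,-30))
mv(loc2w(-.234,.215,.34),rot(0,-99))
```

```text
t 16.7 w [ 0.4632 -0.0262  0.3337] loc [-0.2061  0.0499  0.3337] gap 0.0 
 F_loc [ 1.   0.  -0.3] q [-0.41  0.08  1.83  0.19  1.03  0.88] 
 xt [0.97 0.01 0.25] yt [ 0.02 -1.   -0.02] zt [ 0.25  0.02 -0.97]
move [ -23.  -165.7   -9.1] [ -5.1 -14.   30.8] dist 168.0 ang 34.0
move [ -23.  -165.7   -9.1] [-13.6  -9.7  99.4] dist 168.0 ang 101.0
```

```bash
cat >> look.py <<'E'
H=np.array([-.094,.139])
def dpt(a,r,gap=0.):
    d=np.array([-np.sin(a),-np.cos(a)]);n=np.array([-np.cos(a),np.sin(a)])
    return H+r*d+n*(.004+.011*abs(n[0])+.0145*abs(n[1])+gap)
E
python3 - <<'E'
from look import *
p=dpt(1.735,.15,.03);print(p)
mv(loc2w(*p,.34),rot(0))
mv(loc2w(*p,.215),rot(0))
E
```

```text
[-0.23379214  0.21294916]
move [ -22.9 -163.7   -9.1] [ -1.3 -14.6   1. ] dist 166.0 ang 15.0
move [ -54.5 -161.2  111.8] [ -1.3 -14.6   1. ] dist 204.0 ang 15.0
```

drive_tool(
  motion=[-6, -35, -6, 0, -4, 0, 0, -12, -70, -8, 0, -8, 0, 0, -18, -110, -9, -1, -12, 1, 0, -23, -145, -9, -1, -15, 1, 0, -23, -164, -9, -1, -15, 1, 0, -23, -164, -9, -1, -15, 1, 0],
)

```text
t: 17.45
tcp_pos: [0.4049, 0.1307, 0.338]
tool_rot: [0.996, 0.094, -0.006, -0.003]
force: [0.1, -0.8, -0.9]
finger_gap: 0.001
```

Run:
```python
from look import *
st();look(18)
p=dpt(1.735,.15,.03)
mv(loc2w(*p,.215),rot(0))
```

```text
t 17.45 w [0.4049 0.1307 0.338 ] loc [-0.2349  0.2148  0.338 ] gap 0.0 
 F_loc [-0.  -0.8 -0.9] q [0.04 0.12 1.74 0.01 1.29 1.43] 
 xt [ 1.    0.   -0.01] yt [ 0.   -1.   -0.01] zt [-0.01  0.01 -1.  ]
move [  1.8   1.  123.7] [-0.3  0.5  0.1] dist 124.0 ang 1.0
```

View pics/t18.png

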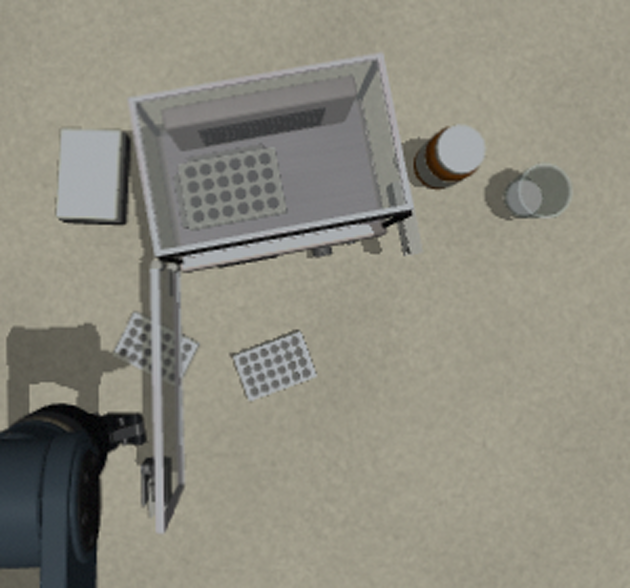

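View pics/s18.png

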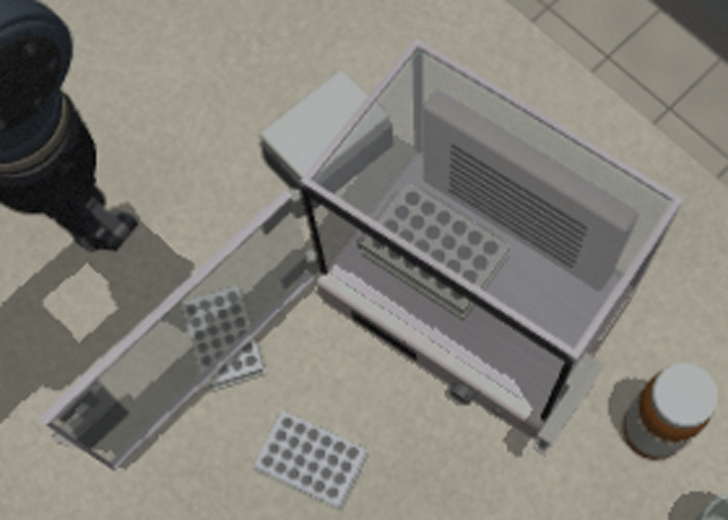

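The gripper is on the outer left side of the door, the block is seated, and the bystanders are unmoved. I'll descend, then sweep the door.

drive_tool(
  motion=[0, 1, 30, 0, 0, 0, 0, 1, 1, 60, 0, 0, 0, 0, 2, 1, 90, 0, 0, 0, 0, 2, 1, 123, 0, 0, 0, 0, 2, 1, 123, 0, 0, 0, 0],
)

```text
t: 18.18
tcp_pos: [0.4047, 0.1281, 0.2137]
tool_rot: [0.996, 0.092, -0.009, -0.003]
force: [0.5, -0.1, 0.3]
finger_gap: -0.001
```

Run:
```python
from look import *
st()
s=manip.sense();R0=R.from_quat(s['tool_rot'])
for a in np.arange(1.8,.3,-.1):
    p=loc2w(*dpt(a,.15),.215)
    print(round(a,2),np.round(R0.inv().apply(p-s['tcp_pos'])*1000,0),np.round(p,3))
```

```text
t 18.18 w [0.4047 0.1281 0.2137] loc [-0.2355  0.2123  0.2137] gap -0.0 
 F_loc [ 0.4 -0.2  0.3] q [0.04 0.29 1.92 0.01 0.94 1.42] 
 xt [ 1.    0.   -0.02] yt [ 0.   -1.   -0.01] zt [-0.02  0.01 -1.  ]
1.8 [ 0. 19. -1.] [0.408 0.109 0.215]
1.7 [-5. 34. -1.] [0.406 0.094 0.215]
1.6 [-8. 50. -2.] [0.406 0.077 0.215]
1.5 [-9. 65. -2.] [0.407 0.063 0.215]
1.4 [-10.  79.  -2.] [0.41  0.049 0.215]
1.3 [-9. 93. -2.] [0.413 0.035 0.215]
1.2 [ -6. 108.  -2.] [0.418 0.021 0.215]
1.1 [ -2. 122.  -2.] [0.425 0.008 0.215]
1.0 [  3. 136.  -2.] [ 0.433 -0.005  0.215]
0.9 [ 10. 149.  -3.] [ 0.442 -0.017  0.215]
0.8 [ 19. 162.  -3.] [ 0.452 -0.028  0.215]
0.7 [ 28. 174.  -3.] [ 0.464 -0.038  0.215]
0.6 [ 39. 185.  -3.] [ 0.477 -0.047  0.215]
0.5 [ 51. 195.  -4.] [ 0.491 -0.054  0.215]
0.4 [ 65. 204.  -4.] [ 0.506 -0.06   0.215]
```

drive_tool(
  motion=[0, 10, 0, 0, 0, 0, 0, 0, 18, 0, 0, 0, 0, 0, -2, 25, 0, 0, 0, 0, 0, -5, 33, -1, 0, 0, 0, 0, -7, 41, -1, 0, 0, 0, 0, -8, 50, -2, 0, 0, 0, 0, -9, 58, -2, 0, 0, 0, 0, -9, 65, -2, 0, 0, 0, 0],
)

```text
t: 19.18
tcp_pos: [0.4077, 0.062, 0.2153]
tool_rot: [0.996, 0.092, -0.009, -0.003]
force: [-0.2, 0.6, -0.0]
finger_gap: 0.001
```

```bash
cat >> look.py <<'E'
def path(A,r,z=.215,tilt=0):
    s=manip.sense();R0=R.from_quat(s['tool_rot'])
    for a in A:
        p=loc2w(*dpt(a,r),z)
        print(round(a,2),np.round(R0.inv().apply(p-s['tcp_pos'])*1000,1))
E
python3 - <<'E'
from look import *
st();look(19);path(np.arange(1.5,.5,-.1),.15)
E
```

```text
t 19.18 w [0.4077 0.062  0.2153] loc [-0.2446  0.1467  0.2153] gap 0.0 
 F_loc [-0.1  0.7 -0. ] q [-0.12  0.28  1.95  0.    0.94  1.26] 
 xt [ 1.   -0.   -0.02] yt [-0.   -1.   -0.01] zt [-0.02  0.01 -1.  ]
1.5 [-0.5 -1.2  0.3]
1.4 [-0.7 13.   0.2]
1.3 [ 0.4 27.4  0.1]
1.2 [ 2.9 41.7 -0.1]
1.1 [ 6.9 55.9 -0.2]
1.0 [12.3 69.8 -0.4]
0.9 [19.2 83.3 -0.6]
0.8 [27.6 96.1 -0.8]
0.7 [ 37.3 108.1  -1.1]
0.6 [ 48.3 119.2  -1.3]
```

View pics/t19.png

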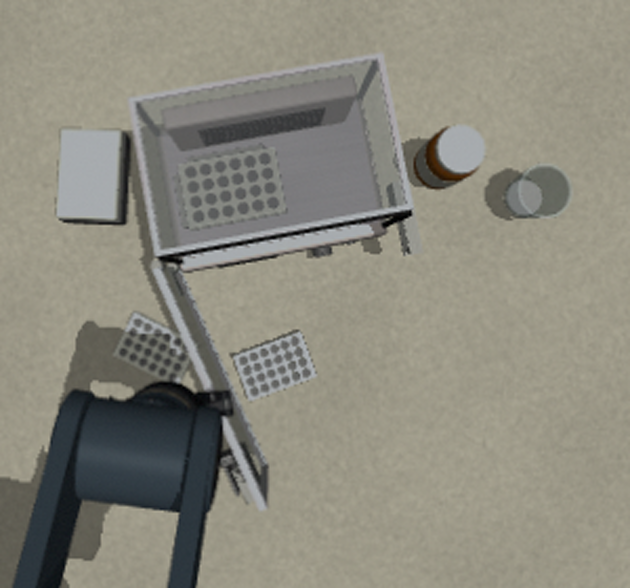

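The door is following, now at roughly 1.3 rad. Continuing.

drive_tool(
  motion=[0, 8, 0, 0, 0, 0, 0, 0, 16, 0, 0, 0, 0, 0, 0, 24, 0, 0, 0, 0, 0, 2, 33, 0, 0, 0, 0, 0, 4, 42, 0, 0, 0, 0, 0, 6, 50, 0, 0, 0, 0, 0, 9, 59, 0, 0, 0, 0, 0, 12, 69, 0, 0, 0, 0, 0],
)

```text
t: 20.27
tcp_pos: [0.4324, -0.0045, 0.2146]
tool_rot: [0.996, 0.091, -0.009, -0.002]
force: [-0.0, 1.8, -0.1]
finger_gap: -0.0
```

drive_tool(
  motion=[3, 7, 0, 0, 0, 0, 0, 7, 14, 0, 0, 0, 0, 0, 11, 20, 0, 0, 0, 0, 0, 15, 27, 0, 0, 0, 0, 0, 20, 33, 0, 0, 0, 0, 0, 25, 39, 0, 0, 0, 0, 0, 25, 39, 0, 0, 0, 0, 0],
)

```text
t: 21.15
tcp_pos: [0.4651, -0.0389, 0.2139]
tool_rot: [0.996, 0.091, -0.008, -0.002]
force: [0.1, -0.6, 1.3]
finger_gap: 0.002
```

Run:
```python
from look import *
st();look(20);path(np.arange(.8,.3,-.1),.15)
```

```text
t 21.15 w [ 0.4651 -0.0389  0.2139] loc [-0.2066  0.037   0.2139] gap 0.0 
 F_loc [-0.  -0.6  1.3] q [-0.32  0.35  1.83 -0.    0.98  1.07] 
 xt [ 1.   -0.   -0.02] yt [-0.   -1.   -0.01] zt [-0.02  0.01 -1.  ]
0.8 [ -9.6 -12.6  -0.9]
0.7 [ 0.1 -0.6 -1.2]
0.6 [11.1 10.5 -1.4]
0.5 [23.4 20.4 -1.7]
0.4 [36.8 29.1 -2. ]
```

View pics/t20.png

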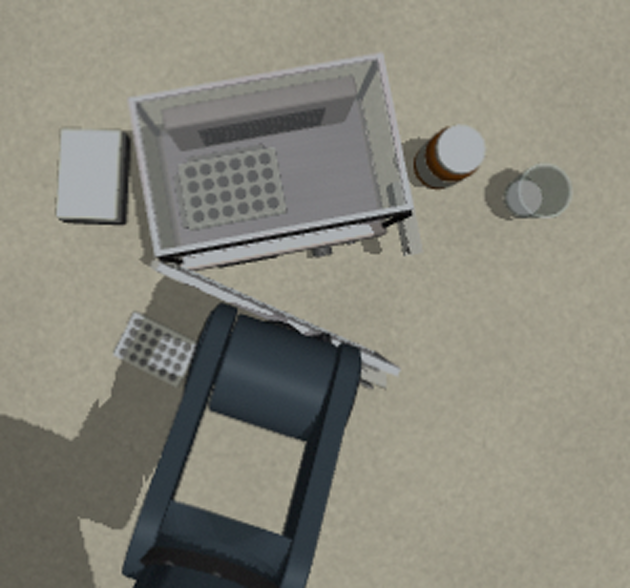

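Run:
```python
from look import *
f=lambda u,v:w2loc([*onz('top',np.array([(u+.5)/2.1-.5+150,(v+.5)/2.1-.5+100]),.266),.266])
A,B=f(160,265),f(398,370);d=B-A;print(A,B,np.arctan2(-d[0],-d[1]),np.linalg.norm(d[:2]))
a=.63
p=dpt(a,.235,.03);print(p)
mv(loc2w(-.245,.02,.27),rot(15)); mv(loc2w(-.275,-.05,.25),rot(40))
```

```text
[-0.09416253  0.13454481  0.266     ] [-0.24801537 -0.0895663   0.266     ] 0.6016096810006071 0.2718390803813942
[-0.2740066  -0.02058622]
move [-38.6  17.4 -55.6] [-0.4 16.  -0.1] dist 70.0 ang 16.0
move [-68.2  87.5 -35.6] [-0.3 41.  -0.2] dist 116.0 ang 41.0
```

The door is at about 0.60 rad. I'll keep going to about 0.3 before switching to the push spot.

drive_tool(
  motion=[5, 5, -1, 0, 0, 0, 0, 11, 10, -1, 0, 0, 0, 0, 17, 16, -1, 0, 0, 0, 0, 23, 20, -1, 0, 0, 0, 0, 30, 25, -2, 0, 0, 0, 0, 37, 29, -2, 0, 0, 0, 0, 37, 29, -2, 0, 0, 0, 0],
)

```text
t: 22.12
tcp_pos: [0.5071, -0.0607, 0.2151]
tool_rot: [0.996, 0.091, -0.008, -0.002]
force: [-0.6, 0.5, -0.2]
finger_gap: 0.004
```

Run:
```python
from look import *
st();look(21);path([.4,.3,.2],.15)
```

```text
t 22.12 w [ 0.5071 -0.0607  0.2151] loc [-0.1693  0.0079  0.2151] gap 0.0 
 F_loc [-0.5  0.6 -0.2] q [-0.34  0.4   1.72 -0.    1.03  1.05] 
 xt [ 1.   -0.   -0.02] yt [-0.   -1.   -0.01] zt [-0.02  0.01 -1.  ]
0.4 [-0.4 -0.  -0. ]
0.3 [13.9  7.3 -0.3]
0.2 [29.1 13.  -0.6]
```

View pics/t21.png

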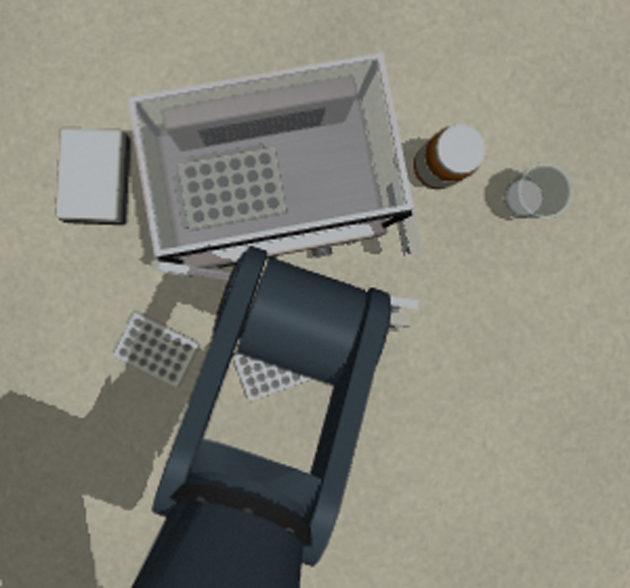

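Run:
```python
from look import *
f=lambda u,v:w2loc([*onz('top',np.array([(u+.5)/2.1-.5+150,(v+.5)/2.1-.5+100]),.266),.266])
A,B=f(160,265),f(417,304);d=B-A;a=np.arctan2(-d[0],-d[1]);print(B,a)
mv(loc2w(-.2,-.03,.25),rot(20)); mv(loc2w(-.225,-.085,.208),rot(40));
```

```text
[-0.1841456  -0.12236589  0.266     ] 0.3368978508268809
move [-30.4  38.3 -34.8] [-0.3 21.  -0.1] dist 60.0 ang 21.0
move [-54.6  93.6   7.3] [-0.3 41.  -0.2] dist 109.0 ang 41.0
```

drive_tool(
  motion=[-20, 5, -10, 0, 5, 0, 0, -35, 20, -20, 0, 10, 0, 0, -40, 45, -20, 0, 20, 0, 0, -48, 70, -10, 0, 30, 0, 0, -54, 94, 0, 0, 40, 0, 0, -55, 94, 7, 0, 41, 0, 0, -55, 94, 7, 0, 41, 0, 0],
)

```text
t: 23.1
tcp_pos: [0.4699, -0.1583, 0.2093]
tool_rot: [0.938, 0.087, 0.332, -0.039]
force: [-0.1, 0.3, -0.1]
finger_gap: -0.002
```

Run:
```python
from look import *
st();look(22)
mv(loc2w(-.20,-.09,.208),rot(40));mv(loc2w(-.15,-.095,.208),rot(40))
```

```text
t 23.1 w [ 0.4699 -0.1583  0.2093] loc [-0.2237 -0.0812  0.2093] gap -0.0 
 F_loc [-0.1  0.3 -0.1] q [-0.93  0.35  2.19  1.2   0.66 -0.55] 
 xt [ 0.78 -0.    0.63] yt [ 0.01 -1.   -0.01] zt [ 0.63  0.02 -0.78]
move [19.6  9.3 15.5] [-1.1  1.2 -0.6] dist 27.0 ang 2.0
move [58.6 14.5 46.7] [-1.1  1.2 -0.6] dist 76.0 ang 2.0
```

View pics/t22.png

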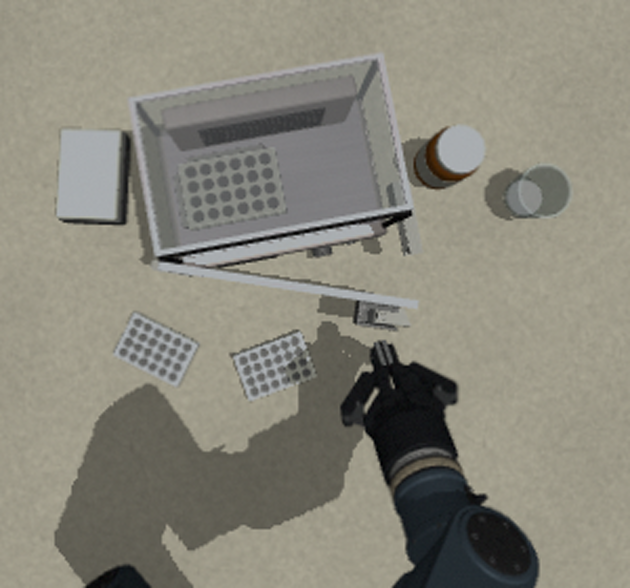

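View pics/s22.png

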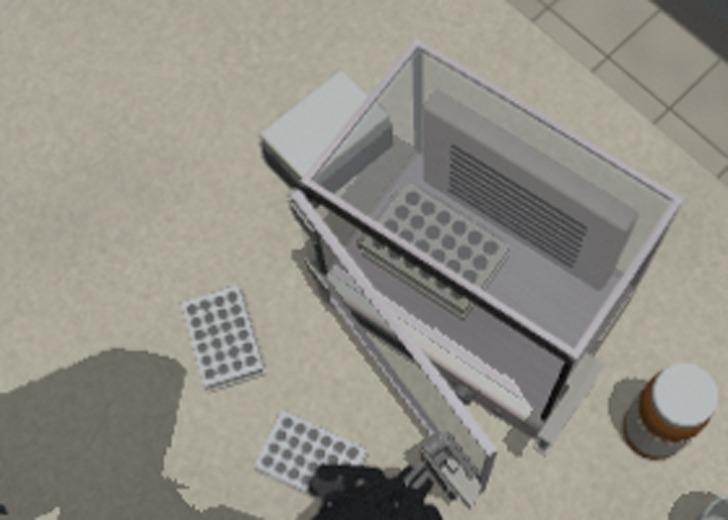

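The door is at about 0.33 rad, with the fingertip above the lock case ready to push. Pushing steadily.

drive_tool(
  motion=[12, 3, 10, 0, 0, 0, 0, 22, 5, 18, 0, 0, 0, 0, 30, 7, 24, 0, 0, 0, 0, 36, 9, 29, -1, 1, 0, 0, 42, 10, 33, -1, 1, 0, 0, 48, 12, 38, -1, 1, 0, 0, 54, 13, 43, -1, 1, 0, 0, 58, 14, 47, -1, 1, 0, 0],
)

```text
t: 24.2
tcp_pos: [0.5452, -0.158, 0.2076]
tool_rot: [0.937, 0.082, 0.339, -0.033]
force: [-0.9, 0.0, 0.1]
finger_gap: -0.002
```

Run:
```python
from look import *
st();look(23)
mv(loc2w(-.125,-.096,.208),rot(40));mv(loc2w(-.11,-.096,.208),rot(40))
```

```text
t 24.2 w [ 0.5452 -0.158   0.2076] loc [-0.1496 -0.0947  0.2076] gap -0.0 
 F_loc [-0.8  0.2  0.1] q [-0.77  0.41  2.05  1.22  0.59 -0.4 ] 
 xt [ 0.77 -0.01  0.64] yt [-0.01 -1.   -0.01] zt [ 0.64  0.   -0.77]
move [19.2  1.1 15.4] [-0.1  0.1 -0.5] dist 25.0 ang 1.0
move [30.7  1.  25. ] [-0.1  0.1 -0.5] dist 40.0 ang 1.0
```

View pics/t23.png

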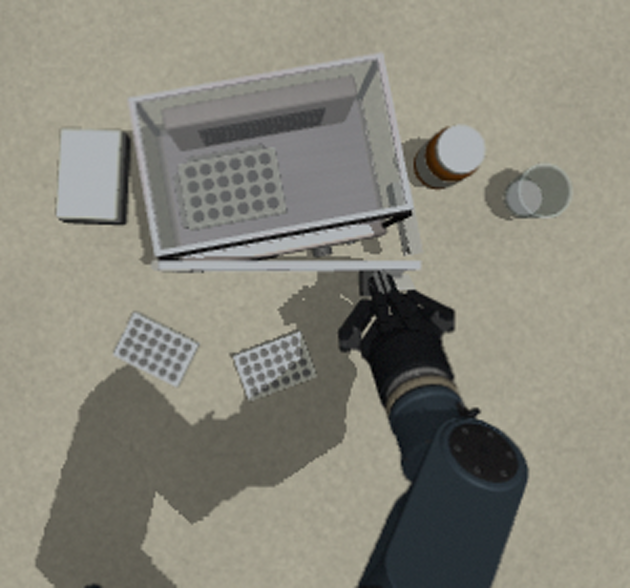

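drive_tool(
  motion=[2.5, 0, 2, 0, 0, 0, 0, 5, 0, 4, 0, 0, 0, 0, 7.5, 0, 6, 0, 0, 0, 0, 10, 1, 8, 0, 0, 0, 0, 12.5, 1, 10, 0, 0, 0, 0, 15, 1, 12, 0, 0, 0, 0, 17, 1, 14, 0, 0, 0, 0, 19, 1, 15, 0, 0, 0, 0],
)

```text
t: 25.3
tcp_pos: [0.5693, -0.1547, 0.2081]
tool_rot: [0.937, 0.082, 0.339, -0.033]
force: [-0.6, -0.0, -0.8]
finger_gap: -0.002
```

Run:
```python
from look import *
st();look(24)
```

```text
t 25.3 w [ 0.5693 -0.1547  0.2081] loc [-0.1253 -0.0958  0.2081] gap -0.0 
 F_loc [-0.6  0.1 -0.8] q [-0.72  0.43  2.01  1.2   0.57 -0.33] 
 xt [ 0.77 -0.01  0.64] yt [-0.01 -1.   -0.01] zt [ 0.64  0.   -0.77]
```

View pics/t24.png

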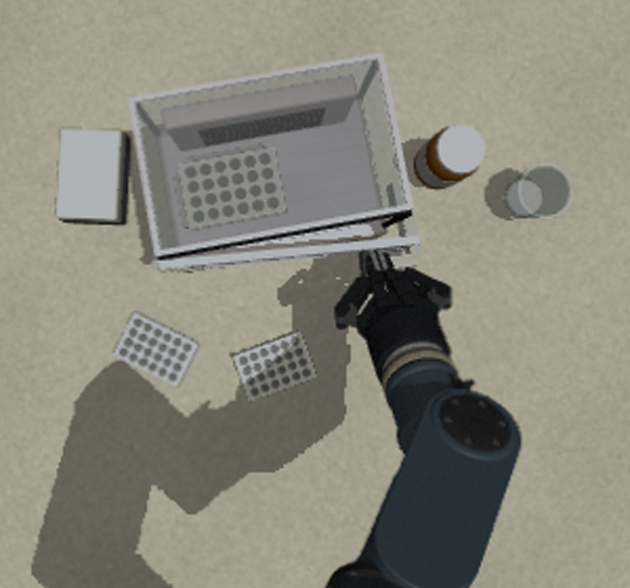

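drive_tool(
  motion=[1, 0, 1, 0, 0, 0, 0, 2, 0, 1.7, 0, 0, 0, 0, 3, 0, 2.5, 0, 0, 0, 0, 4, 0, 3.3, 0, 0, 0, 0, 5, 0, 4.1, 0, 0, 0, 0, 6, 0, 5, 0, 0, 0, 0, 7, 0, 5.8, 0, 0, 0, 0],
)

```text
t: 26.28
tcp_pos: [0.5775, -0.1534, 0.2082]
tool_rot: [0.937, 0.082, 0.339, -0.033]
force: [-9.0, -2.2, 3.3]
finger_gap: -0.0
```

drive_tool(
  motion=[1, 0, 0.8, 0, 0, 0, 0, 2, 0, 1.6, 0, 0, 0, 0, 3, 0, 2.4, 0, 0, 0, 0, 4, 0, 3.2, 0, 0, 0, 0],
)

```text
t: 26.78
tcp_pos: [0.5813, -0.1529, 0.2081]
tool_rot: [0.937, 0.082, 0.338, -0.032]
force: [-10.0, -3.0, 5.6]
finger_gap: 0.001
```

Run:
```python
from look import *
st()
```

```text
t 26.77 w [ 0.5813 -0.1529  0.2081] loc [-0.1131 -0.0963  0.2081] gap 0.0 
 F_loc [-10.4  -1.1   5.6] q [-0.7   0.44  1.98  1.18  0.56 -0.29] 
 xt [ 0.77 -0.01  0.64] yt [-0.01 -1.   -0.  ] zt [ 0.64 -0.   -0.77]
```

The striker pin is pressing the tongue in. Continuing in small steps to catch the snap.

drive_tool(
  motion=[0.6, 0, 0.5, 0, 0, 0, 0, 1.2, 0, 1, 0, 0, 0, 0, 1.8, 0, 1.5, 0, 0, 0, 0],
)

```text
t: 27.15
tcp_pos: [0.5824, -0.1528, 0.2081]
tool_rot: [0.937, 0.081, 0.337, -0.031]
force: [-10.5, -3.7, 5.8]
finger_gap: -0.004
```

drive_tool(
  motion=[0.6, 0, 0.5, 0, 0, 0, 0, 1.2, 0, 1, 0, 0, 0, 0, 1.8, 0, 1.5, 0, 0, 0, 0],
)

```text
t: 27.52
tcp_pos: [0.5836, -0.1526, 0.2081]
tool_rot: [0.938, 0.081, 0.337, -0.031]
force: [-7.8, -2.6, 4.5]
finger_gap: -0.001
```

drive_tool(
  motion=[0.5, 0, 0.4, 0, 0, 0, 0, 1, 0, 0.8, 0, 0, 0, 0],
)

```text
t: 27.78
tcp_pos: [0.5843, -0.1526, 0.2082]
tool_rot: [0.938, 0.081, 0.337, -0.03]
force: [-6.6, -2.0, 4.4]
finger_gap: -0.003
```

Run:
```python
from look import *
st()
```

```text
t 27.77 w [ 0.5843 -0.1526  0.2082] loc [-0.1102 -0.0965  0.2082] gap -0.0 
 F_loc [-6.8 -0.8  4.4] q [-0.69  0.44  1.98  1.17  0.55 -0.28] 
 xt [ 0.77 -0.01  0.64] yt [-0.01 -1.   -0.  ] zt [ 0.64 -0.01 -0.77]
```

drive_tool(
  motion=[0.5, 0, 0.4, 0, 0, 0, 0, 1, 0, 0.8, 0, 0, 0, 0],
)

```text
t: 28.02
tcp_pos: [0.5851, -0.1524, 0.2082]
tool_rot: [0.938, 0.081, 0.336, -0.03]
force: [-5.4, -2.1, 3.2]
finger_gap: 0.001
```

drive_tool(
  motion=[0.5, 0, 0.4, 0, 0, 0, 0, 1, 0, 0.8, 0, 0, 0, 0],
)

```text
t: 28.28
tcp_pos: [0.5861, -0.1523, 0.2082]
tool_rot: [0.938, 0.081, 0.336, -0.03]
force: [-4.6, -1.5, 2.8]
finger_gap: -0.003
```

Run:
```python
from look import *
st();look(25)
```

```text
t 28.27 w [ 0.5861 -0.1523  0.2082] loc [-0.1084 -0.0966  0.2082] gap -0.0 
 F_loc [-4.8 -0.6  2.8] q [-0.69  0.44  1.97  1.17  0.55 -0.27] 
 xt [ 0.77 -0.01  0.64] yt [-0.01 -1.   -0.  ] zt [ 0.64 -0.01 -0.77]
```

View pics/t25.png

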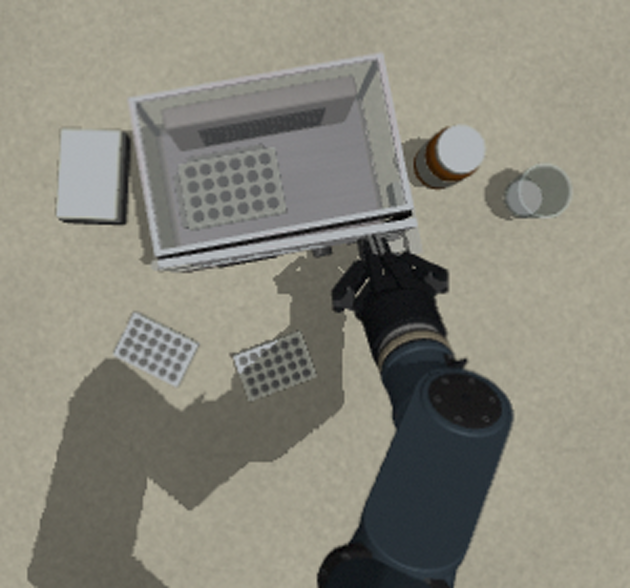

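drive_tool(
  motion=[0.5, 0, 0.4, 0, 0, 0, 0, 1, 0, 0.8, 0, 0, 0, 0],
)

```text
t: 28.62
tcp_pos: [0.5875, -0.1521, 0.2082]
tool_rot: [0.938, 0.081, 0.336, -0.03]
force: [-2.5, -1.3, 1.1]
finger_gap: -0.004
```

drive_tool(
  motion=[0.5, 0, 0.4, 0, 0, 0, 0, 1, 0, 0.8, 0, 0, 0, 0],
)

```text
t: 28.88
tcp_pos: [0.5893, -0.1516, 0.2083]
tool_rot: [0.938, 0.081, 0.337, -0.03]
force: [1.3, -0.3, -0.2]
finger_gap: -0.002
```

drive_tool(
  motion=[0.5, 0, 0.4, 0, 0, 0, 0, 1, 0, 0.8, 0, 0, 0, 0],
)

```text
t: 29.12
tcp_pos: [0.5903, -0.1513, 0.2082]
tool_rot: [0.938, 0.081, 0.336, -0.03]
force: [-4.5, 0.2, 3.4]
finger_gap: -0.002
```

drive_tool(
  motion=[0.5, 0, 0.4, 0, 0, 0, 0, 1, 0, 0.8, 0, 0, 0, 0],
)

```text
t: 29.38
tcp_pos: [0.5911, -0.1511, 0.2082]
tool_rot: [0.938, 0.081, 0.336, -0.03]
force: [-6.3, -0.9, 4.1]
finger_gap: 0.003
```

The force fell to zero, which is the snap, and is rising again on the seal. A little further to be sure.

drive_tool(
  motion=[0.5, 0, 0.4, 0, 0, 0, 0, 1, 0, 0.8, 0, 0, 0, 0],
)

```text
t: 29.62
tcp_pos: [0.5918, -0.1511, 0.2082]
tool_rot: [0.938, 0.081, 0.336, -0.03]
force: [-7.2, -2.8, 3.9]
finger_gap: 0.002
```

drive_tool(
  motion=[0.5, 0, 0.4, 0, 0, 0, 0, 1, 0, 0.8, 0, 0, 0, 0],
)

```text
t: 29.88
tcp_pos: [0.5922, -0.1509, 0.2082]
tool_rot: [0.938, 0.081, 0.335, -0.029]
force: [-7.8, -2.1, 5.0]
finger_gap: 0.004
```

Run:
```python
from look import *
st()
```

```text
t 29.88 w [ 0.5922 -0.1509  0.2082] loc [-0.1021 -0.0963  0.2082] gap 0.0 
 F_loc [-8.  -0.6  5. ] q [-0.67  0.45  1.96  1.16  0.55 -0.24] 
 xt [ 0.77 -0.01  0.63] yt [-0.01 -1.   -0.  ] zt [ 0.63 -0.01 -0.77]
```

drive_tool(
  motion=[0.6, 0, 0.5, 0, 0, 0, 0, 1.2, 0, 1, 0, 0, 0, 0],
)

```text
t: 30.12
tcp_pos: [0.5929, -0.1509, 0.2082]
tool_rot: [0.938, 0.08, 0.335, -0.029]
force: [-9.6, -1.7, 4.4]
finger_gap: -0.001
```

drive_tool(
  motion=[0.6, 0, 0.5, 0, 0, 0, 0, 1.2, 0, 1, 0, 0, 0, 0],
)

```text
t: 30.38
tcp_pos: [0.5933, -0.1508, 0.2082]
tool_rot: [0.939, 0.08, 0.334, -0.029]
force: [-10.5, -2.3, 7.4]
finger_gap: -0.002
```

drive_tool(
  motion=[0.6, 0, 0.5, 0, 0, 0, 0, 1.2, 0, 1, 0, 0, 0, 0],
)

```text
t: 30.62
tcp_pos: [0.5937, -0.1507, 0.2082]
tool_rot: [0.939, 0.08, 0.334, -0.028]
force: [-11.3, -2.2, 5.9]
finger_gap: -0.0
```

Run:
```python
from look import *
st()
```

```text
t 30.62 w [ 0.5937 -0.1507  0.2082] loc [-0.1006 -0.0963  0.2082] gap -0.0 
 F_loc [-11.5  -0.1   5.9] q [-0.67  0.45  1.96  1.15  0.54 -0.23] 
 xt [ 0.78 -0.01  0.63] yt [-0.01 -1.    0.  ] zt [ 0.63 -0.01 -0.78]
```

Pressed about 4.5 mm past the snap, with the force rising. I'll back off and check that the door holds.

drive_tool(
  motion=[-1.5, 0, -1.2, 0, 0, 0, 0, -3, 0, -2.4, 0, 0, 0, 0, -5, 0, -4, 0, 0, 0, 0, -8, 0, -6, 0, 0, 0, 0],
)

```text
t: 31.12
tcp_pos: [0.5841, -0.1523, 0.2078]
tool_rot: [0.939, 0.08, 0.334, -0.028]
force: [-0.1, -0.1, -0.7]
finger_gap: -0.001
```

drive_tool(
  motion=[-8, 0, -6, 0, 0, 0, 0, -20, 0, -16, 0, 0, 0, 0, -40, 0, -32, 0, 0, 0, 0, -60, 0, -50, 0, 0, 0, 0, -75, 0, -85, 0, 0, 0, 0, -75, 0, -120, 0, 0, 0, 0],
)

```text
t: 31.88
tcp_pos: [0.4502, -0.1745, 0.253]
tool_rot: [0.939, 0.079, 0.333, -0.03]
force: [-0.1, -0.4, 0.5]
finger_gap: 0.001
```

Run:
```python
from look import *
st();look(26)
c=manip.snapshot('top')['color'][190:240,215:360]
cv2.imwrite('pics/z26.png',cv2.cvtColor(cv2.resize(c,None,fx=5.5,fy=5.5,interpolation=2),cv2.COLOR_RGB2BGR))
c=manip.snapshot('scene')['color'][150:280,220:360]
cv2.imwrite('pics/zs26.png',cv2.cvtColor(cv2.resize(c,None,fx=4.5,fy=4.5,interpolation=2),cv2.COLOR_RGB2BGR))
zoom('zz26')
```

```text
t 31.88 w [ 0.4502 -0.1745  0.253 ] loc [-0.246  -0.0936  0.253 ] gap 0.0 
 F_loc [-0.2 -0.4  0.5] q [-1.    0.23  2.16  1.03  0.75 -0.38] 
 xt [ 0.78 -0.01  0.63] yt [-0.01 -1.   -0.  ] zt [ 0.63 -0.01 -0.78]
```

View pics/t26.png

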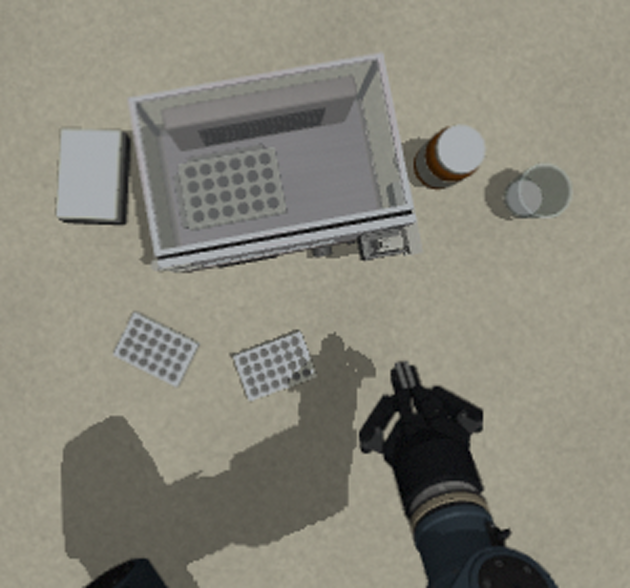

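View pics/z26.png

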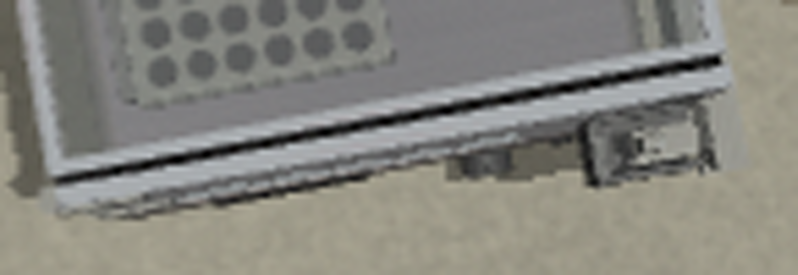

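View pics/zs26.png

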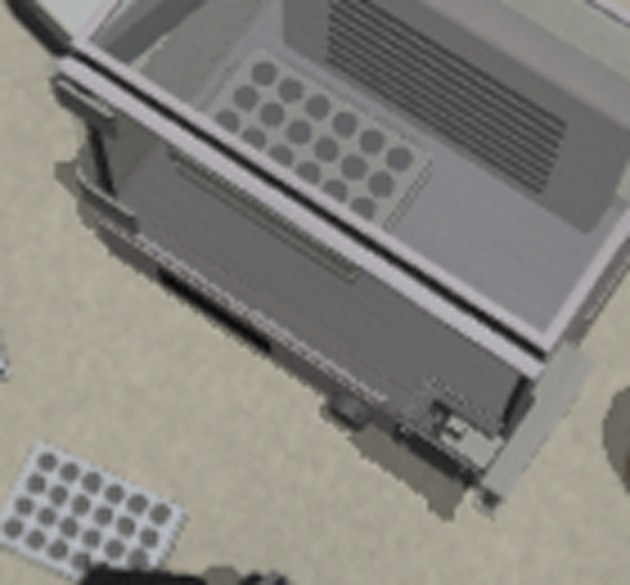

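View pics/zz26.png

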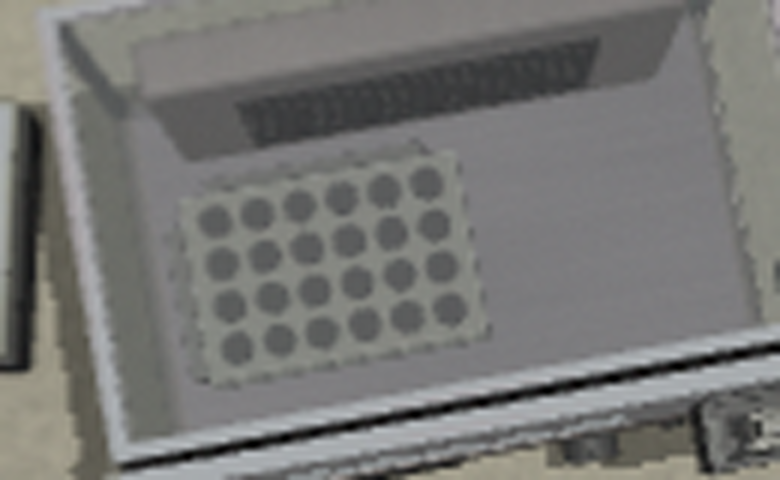

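drive_tool(
  motion=[0, 0, -10, 0, 0, 0, 0, 0, 10, -20, 0, 0, 0, 0, 0, 20, -30, 0, 0, 0, 0, 0, 30, -40, 0, 0, 0, 0, 0, 40, -50, 0, 0, 0, 0, 0, 40, -50, 0, 0, 0, 0, 0, 40, -50, 0, 0, 0, 0, 0, 40, -50, 0, 0, 0, 0],
)

```text
t: 33.12
tcp_pos: [0.4277, -0.2191, 0.2917]
tool_rot: [0.939, 0.08, 0.334, -0.029]
force: [0.5, -0.0, -0.0]
finger_gap: 0.0
```

Run:
```python
from look import *
st()
im=manip.snapshot('top')['color']
cv2.imwrite('pics/full27.png',cv2.cvtColor(im,cv2.COLOR_RGB2BGR))
a=cv2.cvtColor(im,cv2.COLOR_RGB2GRAY).astype(int)
old=cv2.imread('pics/top0.png',0).astype(int)
# gap band profile along local lines at z .266: dark minimum and door front edge
for y in (.10,.06,.02,-.02,-.06,-.10,-.125):
    xs=np.arange(-.115,-.075,.0005)
    uv=proj('top',np.array([loc2w(x,y,.268) for x in xs])).astype(np.float32)
    v=cv2.remap(cv2.GaussianBlur(im,(0,0),.5)[...,0],uv[:,0][None],uv[:,1][None],cv2.INTER_LINEAR)[0].astype(int)
    i=v.argmin();w=np.clip(110-v,0,None);print(y,'dark x',round(xs[i],4),'centroid',round((w*xs).sum()/max(w.sum(),1),4),'area',w.sum())
```

```text
t 33.12 w [ 0.4277 -0.2191  0.2917] loc [-0.2763 -0.1334  0.2917] gap 0.0 
 F_loc [ 0.5 -0.1 -0. ] q [-1.13  0.16  2.08  0.88  0.91 -0.29] 
 xt [ 0.78 -0.01  0.63] yt [-0.01 -1.   -0.  ] zt [ 0.63 -0.01 -0.78]
0.1 dark x -0.0875 centroid -0.089 area 514
0.06 dark x -0.086 centroid -0.0947 area 554
0.02 dark x -0.087 centroid -0.0943 area 626
-0.02 dark x -0.0875 centroid -0.0938 area 645
-0.06 dark x -0.0865 centroid -0.0983 area 1077
-0.1 dark x -0.087 centroid -0.0931 area 648
-0.125 dark x -0.087 centroid -0.0884 area 552
```

View pics/full27.png

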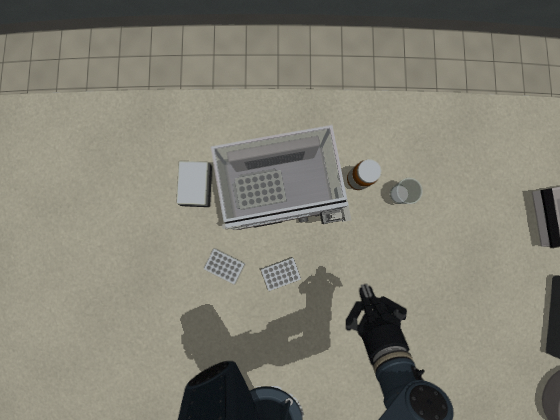

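The gap between door and hood is even across the full width (dark line at -0.087 m within 1 mm). The door has stayed shut since I let go, the bystanders are in place, and the gripper is clear. Handing in.

```bash
python3 -c "
from station import manip
print(manip.sign_off())"
```

```text
the job is handed in; nothing more can be done
None
```

The block is seated in its corner stops and the door is shut and latched. I handed in at about 33 s of the 72 s allowed.

- **Block:** I pushed it back with open fingers, then left with shut fingers, then back once more. It stopped against the left bar at 8 N and against the rear bar at 11 N without moving further. In the top picture its yaw is within about 0.006 rad of the incubator's. It looked unchanged after the door was shut.
- **Door:** I swept it shut from the outside with the fingers, then pushed slowly at the push spot. The force peaked at about 10 N as the striker pressed the tongue in, then fell to zero at the snap and rose again to 11.5 N (horizontal push) on the seal. After I backed off, the door stayed shut for more than 1.5 s. The gap between door and hood is even across its width to within about 1 mm, so the door angle is close to zero.
- **Bench:** The bottle, beaker, tip box and the two lookalike plates look the same as before in the last picture. The gripper was clear of everything at hand-in.

Two checks were weaker than the rest. I could not see the tongue directly, so the latching rests on the force drop and the door staying shut. My estimate of the incubator's yaw is uncertain by about 0.01 rad, as single edge lines gave slightly different values.

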